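# Tare the biscuit tube and fill it to the line

## Robot

A 6-joint arm with a two-finger parallel gripper is mounted at the origin on the work surface. World frame = base frame: x ahead of the robot, y to its left, z up, the work surface at z = 0. Lengths are in mm, angles in rad, forces in N, time in s.
With the tool pointing down it reaches from about 275 to 750 mm from the base axis. Payload 10.2 kg.
Tool frame: the origin (TCP) lies at the very end of the fingers, on their centre line; the grasp point (between the pads) lies 19 mm behind it; z points along the fingers, y is the direction in which the jaws open and shut (so a half turn about z gives the same grasp; the last joint's range is limited). The gripper opens to 85 mm and grips with 20 to 120 N. Pads are 22 mm wide; open, the fingers measure 114 mm over their backs; the gripper's body (76 mm by 85 mm) begins 54 mm behind the grasp point. The pads swing forward as they close: fully open they stand 13 mm farther back than shut.
Start: joints at [-1.558, 0.313, 1.498, -0, 1.331, -0.223], TCP at [122.637, -510.481, 231.294] pointing down, gripper open.
Joint ranges: [-2.94, 2.94], [-0.97, 2.17], [0.19, 2.56], [-1.23, 4.37], [0.02, 3.11], [-2.88, 2.88]. Speed limits (rad/s): [2.39, 2.39, 3.01, 3.14, 3.14, 3.14].

## Interface

Orientations are given as a unit quaternion [w, x, y, z].
In Python, from rig import sensors, imaging, ctrl gives the robot as it stands.
- The arm moves only by the shell command python3 -m creep 'ROWS' [FORCE]. ROWS is JSON, a list of rows, each an object with "grip": the finger opening in mm, from 0 to 85.4; "linear": the shift along the tool's x, y, z in mm, a list of three; "rot": the turn, a rotation vector about the tool's x, y, z in rad, a list of three. A call has 1 to 12 rows; each row shifts and turns the commanded pose from where the row before left it, along the tool's axes as they then stand; what a row does not reach is not made up. A row lasts 1/12 s, in which the tool goes at most 41.7 mm and 7.16 degrees, less where a joint would pass 70% of its speed; a pose out of reach is approached as far as the arm can. A call with a gripper value outside its range is refused whole. The fingers move at their own pace and stop on an object; FORCE is the grip in N (left out, the last holds). Time passes only in rows, so rows that do not move let the fingers close. It gives the time, the measured TCP pose, the force and the opening at its end, in the units of the state.
- sensors.sense(): the state, without advancing time (a new reading comes with each control period).
- imaging.capture(name): name is "scene" or "top"; returns (picture, depth): 420x560x3 uint8, red, green, blue; 420x560 float32, mm along the optical axis (not along the pixel's ray), 0 where there is no reading.
- imaging.camera_params(name): a dict with "intrinsics" (3x3 intrinsics, pixels), "k1" (the pictures are not rectified: a ray, as slopes to the right and down, at radius r is drawn at 1 + k1 r^2 times it, then the intrinsics apply), "R" (3x3) and "t" (3): a world point X has camera coordinates R X + t. Camera axes: x right, y down, z forward; pixel columns grow to the right and rows downward; lengths in mm; the calibration is good to about 2 mm. A picture is of the moment at which its call begins. camera_params takes no time and is no camera call.
- ctrl.finish_job(): hands the job in, once; it reports no verdict.
The state is a dict: "time_s": time; "joints": joint angles; "dq": joint speeds; "tau": joint torques, N m; "eef_pos": TCP position; "ee_rot": TCP orientation; "force": force on the tool from outside, world axes, zero at the start; "wrist_torque": the same for the moment, N m; "grip_width": opening from 0.0 (shut) to 1.0 (fully open).
Only numpy, scipy, OpenCV 4.12 (cv2) and the standard library are available. Lean on these libraries where they do the work, as an engineer would, in place of code of your own. Each camera call takes 0.05 s, during which the arm holds its last target.

## Task

Zero the bench scale with the empty clear tube on it: with the gripper, press the wide key (not the two square ones) firmly but without crushing it, about 10 N, and hold it for a second. Then fill the tube with biscuits from the board until the top of the stack is level with the black line, starting each one in the tube's mouth before letting go so that it does not break. Leave the tube standing on the scale, the unused biscuits on the board and everything else on the bench where it is.

Things in the scene. Friction and masses are not known exactly. Their poses are not given: they have to be found in the camera images.
- scale: Grey bench scale, 230 mm wide, fixed. Origin on the bench under it; x points level from the key panel to the platform behind, z up. The black key panel slopes 0.26 rad, rising along +x; behind it is a flat steel platform 160 mm (x) by 210 mm (y), top 55 mm above the bench, centre at x = +60 mm. Three plain white keys in a row along y, 70 mm apart, in changing order.
- tare_key: Frame of the wide key, 50 mm (y) by 30 mm; axes as the scale's (level, upright); origin: key centre on the panel surface. The face, parallel to the panel (normal x -0.257, z 0.966), stands 2 to 8 mm proud of it, unknown: feel for it. It hardly gives, about 1 mm per 8 N along the normal. Pressed: above 6 N, kept up 0.6 s. Over 22 N, even briefly, crushes it.
- square_key_a: One of the two square keys, 30 by 30 mm, on the same panel, axes and origin as for the tare key; its face stands 3 mm proud. Not to be pressed.
- square_key_b: The other square key, like square_key_a. Not to be pressed.
- tube: Loose clear plastic tube with a closed bottom, standing open end up on the platform, about 0.4 kg. Outer diameter 76 mm, inner 68 mm, height 56 mm. Origin at the centre of its underside, z up. Inner floor 4 mm above the origin; the black line runs round it 48 mm above the origin, that is 44 mm above the inner floor; rim at 56 mm.
- board: Wooden board 250 by 250 mm, 18 mm thick, fixed. Origin at the centre of its underside, z up. The four biscuits and a steel ring cutter lie on it, one in the middle and one towards each corner, in changing order, about 100 mm or more between centres.
- thick_a_mid (a point): Centre (half-way up) of a hard round biscuit, 60 mm diameter, 28 mm thick (thick, 50 g), lying flat on the board; z is its axis. The two thick and two thin ones look alike but for thickness.
- thick_b_mid (a point): Centre (half-way up) of a hard round biscuit, 60 mm diameter, 28 mm thick (thick, 50 g), lying flat on the board; z is its axis. The two thick and two thin ones look alike but for thickness.
- thin_a_mid (a point): Centre (half-way up) of a hard round biscuit, 60 mm diameter, 16 mm thick (thin, 30 g), lying flat on the board; z is its axis. The two thick and two thin ones look alike but for thickness.
- thin_b_mid (a point): Centre (half-way up) of a hard round biscuit, 60 mm diameter, 16 mm thick (thin, 30 g), lying flat on the board; z is its axis. The two thick and two thin ones look alike but for thickness.
- cutter: Bystander on the board: upright thin steel ring, 62 mm diameter, 30 mm high, open through. Origin at the centre of its lower edge.
- scraper: Bystander: dough scraper with a steel blade and wooden handle, 120 mm, loose.
- mug: Bystander: white mug, 90 mm high, loose; origin under its centre.
- jar: Bystander: glass jar, 84 mm wide, 130 mm high, loose; origin under its centre.
Not all that is in view belongs to the job. What is shaped like the part that bears thin_b_mid but green or pink is not meant.

How it is judged (in metres and radians):
On the way:
1. the wide key is pressed with more than 6 N for 0.6 s while the empty tube stands on the platform (contact force between tare_key and the fingers above 6 N and horizontal distance between each of thick_a_mid, thick_b_mid, thin_a_mid, thin_b_mid and tube above 0.045 m and angle between tube's own z axis and vertical below 0.08 rad and z of tube in the frame of scale between 0.05 and 0.06 m), for 0.6 s.
At the end, for the whole second after the job is handed in: One thick and one thin biscuit lie flat (within 0.12 rad) and at rest in the tube, one on the other, so that the stack's top is level with the line (within about 3 mm); the tube stands upright (within 0.08 rad) on the scale's platform; the other two biscuits are on the board (((horizontal distance between thick_a_mid and tube below 0.012 m and z of thick_a_mid in the frame of tube below 0.0345 m and angle between the z axis of thick_a_mid and the z axis of tube, either way round below 0.12 rad and linear speed of thick_a below 0.02 m/s) or (horizontal distance between thick_a_mid and board below 0.16 m and z of thick_a_mid in the frame of board between 0.01 and 0.05 m)) and ((horizontal distance between thick_b_mid and tube below 0.012 m and z of thick_b_mid in the frame of tube below 0.0345 m and angle between the z axis of thick_b_mid and the z axis of tube, either way round below 0.12 rad and linear speed of thick_b below 0.02 m/s) or (horizontal distance between thick_b_mid and board below 0.16 m and z of thick_b_mid in the frame of board between 0.01 and 0.05 m)) and ((horizontal distance between thin_a_mid and tube below 0.012 m and z of thin_a_mid in the frame of tube below 0.0435 m and angle between the z axis of thin_a_mid and the z axis of tube, either way round below 0.12 rad and linear speed of thin_a below 0.02 m/s) or (horizontal distance between thin_a_mid and board below 0.16 m and z of thin_a_mid in the frame of board between 0.01 and 0.05 m)) and ((horizontal distance between thin_b_mid and tube below 0.012 m and z of thin_b_mid in the frame of tube below 0.0435 m and angle between the z axis of thin_b_mid and the z axis of tube, either way round below 0.12 rad and linear speed of thin_b below 0.02 m/s) or (horizontal distance between thin_b_mid and board below 0.16 m and z of thin_b_mid in the frame of board between 0.01 and 0.05 m)) and ((horizontal distance between thick_a_mid and tube below 0.012 m and z of thick_a_mid in the frame of tube below 0.0345 m and angle between the z axis of thick_a_mid and the z axis of tube, either way round below 0.12 rad and linear speed of thick_a below 0.02 m/s) or (horizontal distance between thick_b_mid and tube below 0.012 m and z of thick_b_mid in the frame of tube below 0.0345 m and angle between the z axis of thick_b_mid and the z axis of tube, either way round below 0.12 rad and linear speed of thick_b below 0.02 m/s)) and ((horizontal distance between thin_a_mid and tube below 0.012 m and z of thin_a_mid in the frame of tube below 0.0435 m and angle between the z axis of thin_a_mid and the z axis of tube, either way round below 0.12 rad and linear speed of thin_a below 0.02 m/s) or (horizontal distance between thin_b_mid and tube below 0.012 m and z of thin_b_mid in the frame of tube below 0.0435 m and angle between the z axis of thin_b_mid and the z axis of tube, either way round below 0.12 rad and linear speed of thin_b below 0.02 m/s)) and angle between tube's own z axis and vertical below 0.08 rad and z of tube in the frame of scale between 0.05 and 0.06 m and linear speed of tube below 0.02 m/s); the robot touches nothing.
It fails at once if more than 22 N on the wide key (contact force between tare_key and anything else above 22 N).
It fails at once if a square key pressed with more than 4 N (contact force between any of square_key_a, square_key_b and anything else above 4 N).
It fails at once if a biscuit dropped into the tube from more than about 25 mm above its mouth (faster than 1.25 m/s inside it) ((linear speed of thick_a above 1.25 m/s and horizontal distance between thick_a_mid and tube below 0.034 m and z of thick_a_mid in the frame of tube below 0.056 m) or (linear speed of thick_b above 1.25 m/s and horizontal distance between thick_b_mid and tube below 0.034 m and z of thick_b_mid in the frame of tube below 0.056 m) or (linear speed of thin_a above 1.25 m/s and horizontal distance between thin_a_mid and tube below 0.034 m and z of thin_a_mid in the frame of tube below 0.056 m) or (linear speed of thin_b above 1.25 m/s and horizontal distance between thin_b_mid and tube below 0.034 m and z of thin_b_mid in the frame of tube below 0.056 m)).
It fails at once if the cutter, scraper, mug or jar moved more than 30 mm (distance of any of cutter, scraper, mug, jar from where it was at the start of the episode above 0.03 m).
It also fails if it takes over 72 s, if anything falls off the work surface, if the arm or the gripper's body presses on something with over 40 N, if the wrist force passes 120 N, or if a joint passes its speed limit or range.

## Working session

There is one attempt and no reset: what is moved stays moved. The work goes in short steps, Python scripts to look and compute and a shell command to move; the robot and the scene stay as the last step left them, time stands still between calls to the robot, and variables do not carry over. Pictures are saved under pics/ and viewed, and the job is handed in when it is done.

```bash
ls; mkdir -p pics
python3 - <<'E'
from rig import sensors, imaging, ctrl
import numpy as np, cv2
print(sensors.sense())
for n in ("scene","top"):
    im,d=imaging.capture(n); p=imaging.camera_params(n); print(n,p)
    cv2.imwrite(f"pics/{n}0.png",cv2.cvtColor(im,cv2.COLOR_RGB2BGR)); np.savez(f"{n}0.npz",im=im,d=d)
E
```

```text
pics
{'time_s': 0.0, 'joints': array([-1.55839188e+00,  3.13453359e-01,  1.49845007e+00, -2.11441029e-05,
        1.33098400e+00, -2.23394289e-01]), 'dq': array([ 0.00057328,  0.00023381,  0.00131771,  0.00027625,  0.00086385,
       -0.0003303 ]), 'tau': array([ 1.58104260e-03, -4.12262678e+01, -2.59743440e+01, -1.03748957e-04,
        4.09666260e-03, -1.20084738e-05]), 'eef_pos': array([ 122.63290236, -510.21007609,  230.72846553]), 'ee_rot': array([-6.44866770e-04,  9.93057412e-01,  1.17628895e-01,  5.79583897e-05]), 'force': array([ 0.4343308 , -0.31604414,  0.54877473]), 'wrist_torque': array([-0.03205571,  0.00252984,  0.00754593]), 'grip_width': 1.0038690641406898}
scene {'intrinsics': array([[389.131171  ,   0.        , 278.22110825],
       [  0.        , 389.131171  , 216.06420602],
       [  0.        ,   0.        ,   1.        ]]), 'k1': -0.05175879787870288, 'R': array([[ 0.1977958 ,  0.98023945,  0.00272922],
       [ 0.64788928, -0.12864275, -0.75079326],
       [-0.73560608,  0.15027198, -0.66053163]]), 't': array([-125.92216108, -260.80507864, 1511.23049569])}
top {'intrinsics': array([[440.41717716,   0.        , 277.29339492],
       [  0.        , 440.41717716, 211.23142802],
       [  0.        ,   0.        ,   1.        ]]), 'k1': 0.013177702185942048, 'R': array([[ 0.01878798, -0.99979559,  0.00746954],
       [-0.99242394, -0.01955565, -0.12129423],
       [ 0.12141551, -0.00513408, -0.99258849]]), 't': array([  27.66238807,  495.4390234 , 1137.47267012])}
```

View pics/scene0.png

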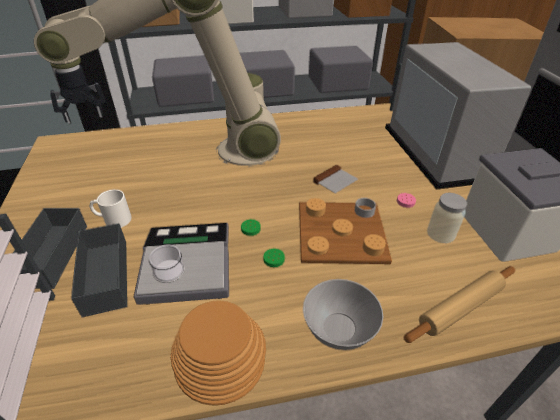

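View pics/top0.png

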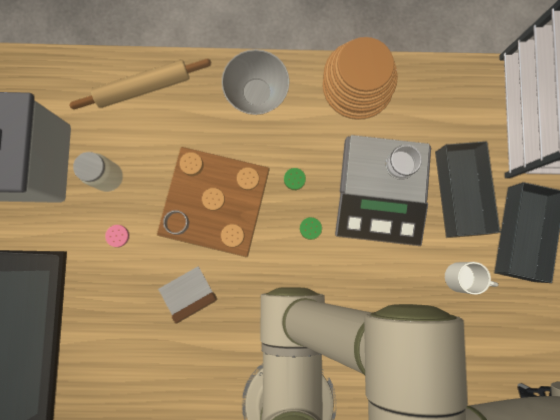

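Scene overview:
- **Scale:** around (383,190) in the top view. Its three white keys are at (355,224), (380,227) and (407,229), and the middle one looks wide. The tube is at (404,161).
- **Board:** around (213,200). Four biscuits are at (190,163), (248,178), (212,199) and (232,236), with the cutter at (175,222).
- **Decoys:** the green and pink discs off the board, which are not meant.

Next I'll measure.

```bash
cat > h.py <<'E'
import numpy as np, cv2
from rig import sensors, imaging, ctrl
def ray(n,uv):
    p=imaging.camera_params(n); K=p['intrinsics']
    q=cv2.undistortPoints(np.array(uv,float).reshape(-1,1,2),K,np.array([p['k1'],0,0,0,0.]))[:,0]
    d=np.c_[q,np.ones(len(q))]
    R,t=p['R'],p['t']
    return -R.T@t, d@R   # d in world, scaled so depth=1
def plane(n,uv,z):
    c,d=ray(n,uv); s=(z-c[2])/d[:,2]; return c+d*s[:,None]
def pts(n,uv,dep):
    c,d=ray(n,uv); return c+d*np.asarray(dep)[:,None]
def proj(n,X):
    p=imaging.camera_params(n)
    return cv2.projectPoints(np.array(X,float).reshape(-1,1,3),cv2.Rodrigues(p['R'])[0],p['t'],p['intrinsics'],np.array([p['k1'],0,0,0,0.]))[0][:,0]
def grid(n,d):
    h,w=d.shape; v,u=np.mgrid[:h,:w]
    P=pts(n,np.c_[u.ravel(),v.ravel()],d.ravel()).reshape(h,w,3); P[d==0]=np.nan; return P
def crop(im,name,u0,u1,v0,v1,s):
    c=cv2.resize(im[v0:v1,u0:u1],None,fx=s,fy=s,interpolation=cv2.INTER_CUBIC)
    cv2.imwrite(name,cv2.cvtColor(c,cv2.COLOR_RGB2BGR))
def load(n,k): 
    z=np.load(f"{n}{k}.npz"); return z['im'],z['d']
E
python3 - <<'E'
from h import *
im,d=load('top',0); P=grid('top',d)
crop(im,'pics/keys.png',330,440,130,250,5); crop(im,'pics/board.png',150,275,140,260,4.6)
hsv=cv2.cvtColor(im,cv2.COLOR_RGB2HSV)
# biscuits
for (u,v) in [(190,163),(248,178),(212,199),(232,236),(175,222)]:
    Z=P[v-4:v+5,u-4:u+5]; print((u,v),'z med',np.nanmedian(Z.reshape(-1,3),0).round(1), 'hsv',hsv[v,u])
for uv in [(220,160),(200,235),(355,224),(380,227),(407,229),(360,190),(404,161),(384,207),(300,120)]:
    u,v=uv; print(uv,np.nanmedian(P[v-1:v+2,u-1:u+2].reshape(-1,3),0).round(1),hsv[v,u])
# white keys
w=((hsv[...,1]<50)&(hsv[...,2]>190)).astype(np.uint8); w[:212]=0;w[245:]=0;w[:,:335]=0;w[:,435:]=0
n,l,s,c=cv2.connectedComponentsWithStats(w)
for i in range(1,n):
    if s[i,4]>20:
        cs,_=cv2.findContours((l==i).astype(np.uint8),0,2); print(s[i],c[i],cv2.minAreaRect(cs[0]))
E
```

```text
(190, 163) z med [617.  271.   45.1] hsv [ 16 139 187]
(248, 178) z med [582.2 117.   33.2] hsv [ 16 139 192]
(212, 199) z med [523.9 210.6  32.9] hsv [ 16 140 193]
(232, 236) z med [425.9 153.6  45.5] hsv [ 16 137 199]
(175, 222) z med [462.1 309.3  16.7] hsv [ 14 149 152]
(220, 160) [633.9 195.6  17.1] [ 14 150 155]
(200, 235) [428.8 241.2  17.2] [ 14 148 150]
(355, 224) [ 464.4 -167.9   35.4] [ 25  28 221]
(380, 227) [ 457.6 -232.4   36.8] [ 25  28 221]
(407, 229) [ 453.7 -304.1   37.2] [ 25  28 220]
(360, 190) [ 552.1 -177.6   54.2] [ 23  19 160]
(404, 161) [ 631.1 -292.    57.8] [ 14  15 192]
(384, 207) [ 509.4 -241.8   47.2] [ 61  91 112]
(300, 120) [756.8 -21.5   0.8] [ 18 113 187]
[349 218  12  11 115] [354.19130435 223.        ] ((354.5, 223.0), (10.0, 11.0), 90.0)
[371 220  20  13 201] [380.64676617 226.07960199] ((380.6036682128906, 226.0670623779297), (18.66292953491211, 10.601428031921387), 6.340191841125488)
[402 224  12  11 114] [407.07894737 228.98245614] ((407.5, 229.0), (10.0, 11.0), 90.0)
```

View pics/keys.png

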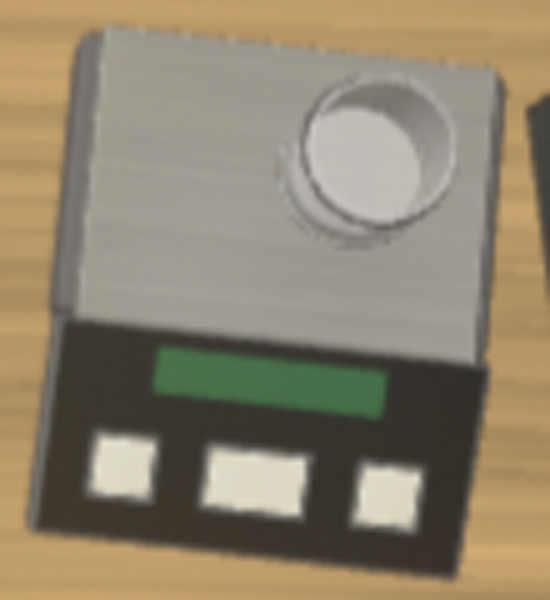

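View pics/board.png

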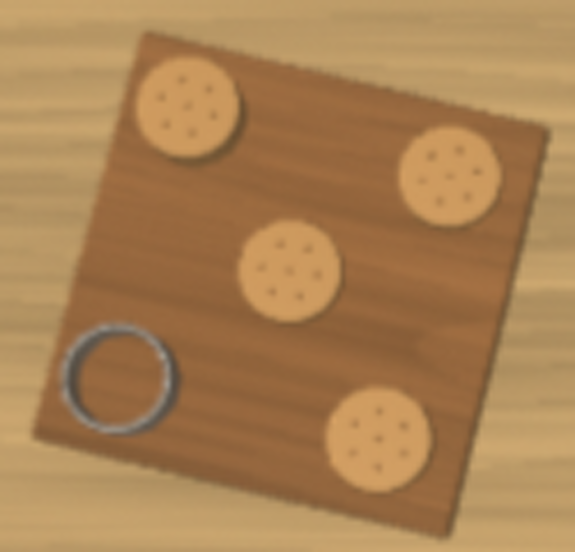

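The crop confirms that the middle key at (380.6,226) is the wide one and the outer two are square. For the biscuits, I'll use the thick one at (232,236) and the thin one at (248,178), going by their depth heights of 45 and 33 mm. Now I'll refine the positions.

Run:
```python
from h import *
im,d=load('top',0); hsv=cv2.cvtColor(im,cv2.COLOR_RGB2HSV)
def bis(n,im,u,v,z,r=18):
    hsv=cv2.cvtColor(im,cv2.COLOR_RGB2HSV)
    m=((hsv[...,2]>172)&(hsv[...,1]>110)).astype(np.uint8); k=np.zeros_like(m); cv2.circle(k,(u,v),r,1,-1); m&=k
    m=cv2.morphologyEx(m,cv2.MORPH_CLOSE,np.ones((3,3)))
    nn,l,s,c=cv2.connectedComponentsWithStats(m); i=l[v,u]
    cs,_=cv2.findContours((l==i).astype(np.uint8),0,1); q=max(cs,key=len)[:,0].astype(float)
    W=plane(n,q,z)[:,:2]; (x,y),rr=cv2.minEnclosingCircle(W.astype(np.float32))
    A=np.c_[2*W,np.ones(len(W))]; f=np.linalg.lstsq(A,(W**2).sum(1),rcond=None)[0]
    print(n,(u,v),s[i],'fit',f[:2].round(1),np.sqrt(f[2]+f[:2]@f[:2]).round(1),'cent',plane(n,[c[i]],z)[0].round(1))
for u,v,z in [(190,163,46),(248,178,34),(212,199,34),(232,236,46)]: bis('top',im,u,v,z,15)
print('keys',plane('top',[(354.2,223),(380.6,226.1),(407.1,229)],37).round(1))
print('tube rim top',plane('top',[(405.7,160)],111).round(1))
# platform edge & panel lines via crop px
cr=np.array([(105,30),(500,70),(478,362),(75,320),(60,320),(487,367),(455,577),(32,528)])/5+[330,130]
print(plane('top',cr[:4],55).round(1))
print('front bottom corners',plane('top',cr[6:],10).round(1))
s,ds=load('scene',0)
crop(s,'pics/stube.png',130,240,215,305,7); crop(s,'pics/sboard.png',290,395,190,270,7)
for n in ('scene',): print(proj(n,[(630,-292,111),(458,-235,37),(426,154,46),(582,117,34)]).round(1))
```

```text
top (190, 163) [179 152  23  22 384] fit [618.1 270.4] 28.3 cent [618.  270.4  46. ]
top (248, 178) [237 167  22  22 376] fit [582.8 119.2] 28.2 cent [582.7 119.3  34. ]
top (212, 199) [202 188  22  22 383] fit [525.5 209.7] 28.2 cent [525.4 209.7  34. ]
top (232, 236) [221 224  22  23 407] fit [428.7 154.7] 28.4 cent [428.6 154.7  46. ]
keys [[ 466.8 -165.5   37. ]
 [ 460.  -234.8   37. ]
 [ 453.7 -304.3   37. ]]
tube rim top [[ 620.4 -281.4  111. ]]
[[ 696.5 -154.2   55. ]
 [ 678.9 -363.2   55. ]
 [ 522.5 -348.2   55. ]
 [ 540.5 -138.4   55. ]]
front bottom corners [[ 412.8 -348.9   10. ]
 [ 434.6 -122.6   10. ]]
[[158.8 258.3]
 [185.8 229.4]
 [314.  203.3]
 [315.7 243.4]]
```

View pics/stube.png

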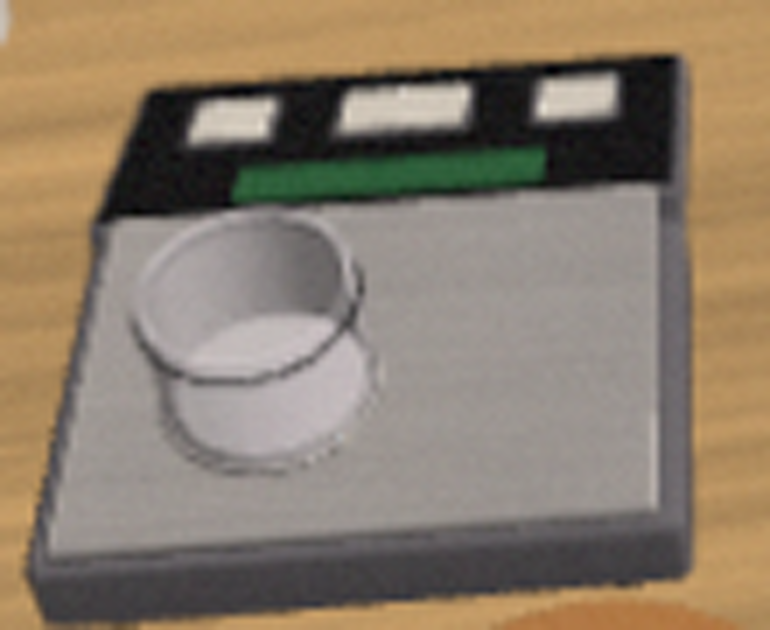

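View pics/sboard.png

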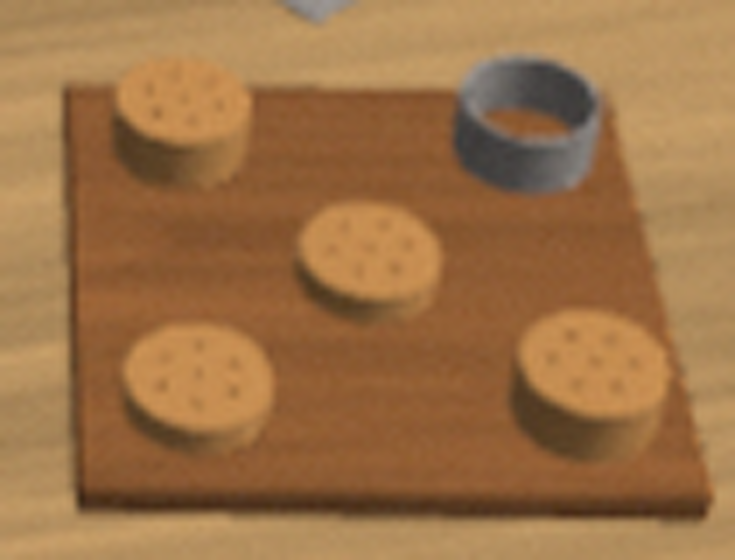

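Run:
```python
from h import *
print(plane('scene',[(165.3,256.3)],111).round(1))
print(plane('scene',[(316,204.4)],46).round(1),plane('scene',[(317.9,242.8)],34).round(1))
print(plane('scene',[(130+403/7,215+110/7)],37).round(1))
# rim drawn on both
for n,a in (('top',(385,425,140,185,12)),('scene',(140,190,235,290,10))):
    im,_=load(n,0); s=a[4]; c=cv2.resize(im[a[2]:a[3],a[0]:a[1]],None,fx=s,fy=s,interpolation=cv2.INTER_CUBIC)
    th=np.linspace(0,6.28,60)
    for cx,cy,col in ((620.4,-281.4,(255,0,0)),):
        for z,r in ((111,38),(103,38),(55,38)):
            q=(proj(n,np.c_[cx+r*np.cos(th),cy+r*np.sin(th),0*th+z])+.5-[a[0],a[2]])*s
            cv2.polylines(c,[q.astype(np.int32)],True,col,1)
    cv2.imwrite(f'pics/rim_{n}.png',cv2.cvtColor(c,cv2.COLOR_RGB2BGR))
```

```text
[[ 626.3 -276.6  111. ]]
[[432.4 158.7  46. ]] [[581.1 123.5  34. ]]
[[ 464.5 -230.1   37. ]]
```

View pics/rim_top.png

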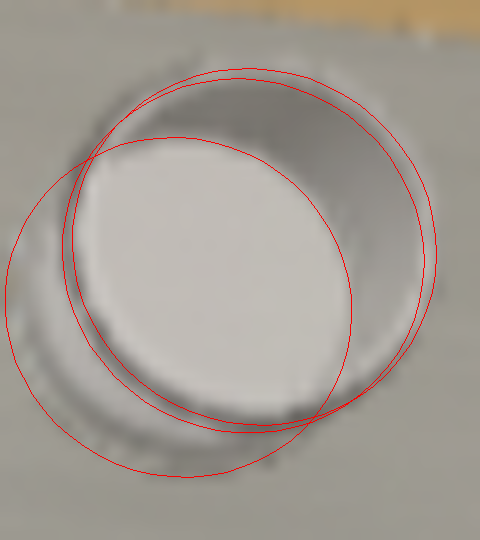

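View pics/rim_scene.png

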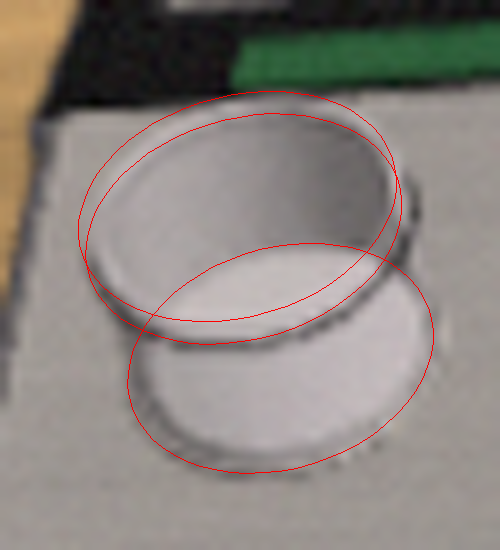

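The scene view agrees with the top view to within a roughly 4 mm common offset, so I'll use the means. The biscuits are confirmed: the thick one is at scene (316,204) and the thin one at (318,243). First I'll turn the tool to the key's slope with the gripper shut.

```bash
cat > to.py <<'E'
import sys,json
from h import *
from scipy.spatial.transform import Rotation as Ro
# usage: to.py x y z yaw tilt : deltas in tool axes after orientation is as-is; rot needed
a=[float(v) for v in sys.argv[1:]]
s=sensors.sense(); q=s['ee_rot']; R=Ro.from_quat([q[1],q[2],q[3],q[0]])
print('t',round(s['time_s'],2),'pos',s['eef_pos'].round(1),'F',s['force'].round(1),'grip',round(s['grip_width'],3),'xax',R.as_matrix()[:,0].round(3),'zax',R.as_matrix()[:,2].round(3))
if len(a)>=3: print('linear tool',R.inv().apply(np.array(a[:3])-s['eef_pos']).round(1))
if len(a)>=4:
    T=Ro.from_euler('z',a[3])*Ro.from_matrix(np.diag([1.,-1,-1]))*Ro.from_rotvec([0,a[4],0])
    print('rotvec',(R.inv()*T).as_rotvec().round(3),'linear after turn',T.inv().apply(np.array(a[:3])-s['eef_pos']).round(1))
E
python3 -m creep '[{"grip":0,"linear":[0,0,0],"rot":[0,0,0.111]},{"grip":0,"linear":[0,0,0],"rot":[0,0,0.111]},{"grip":0,"linear":[0,0,0],"rot":[0,0,0.111]},{"grip":0,"linear":[0,0,0],"rot":[0,0.087,0]},{"grip":0,"linear":[0,0,0],"rot":[0,0.087,0]},{"grip":0,"linear":[0,0,0],"rot":[0,0.086,0]}]' 40
python3 to.py 446 -230.5 95 -0.097 0.26
```

```text
time_s: 0.6
eef_pos: [123.0, -510.5, 231.4]
ee_rot: [0.007, 0.99, -0.048, 0.132]
force: [-0.7, -0.4, -0.4]
grip_width: 0.145
t 0.6 pos [ 123.  -510.5  231.4] F [-0.7 -0.4 -0.4] grip 0.145 xax [ 0.961 -0.093  0.261] zax [ 0.26  -0.026 -0.965]
linear tool [ 248.7 -310.   208.3]
rotvec [ 0.001 -0.004  0.001] linear after turn [ 249.4 -310.   207.5]
```

```bash
python3 -m creep '[{"grip":0,"linear":[22,-28,12],"rot":[0,0,0]},{"grip":0,"linear":[22,-28,12],"rot":[0,0,0]},{"grip":0,"linear":[22,-28,12],"rot":[0,0,0]},{"grip":0,"linear":[22,-28,12],"rot":[0,0,0]},{"grip":0,"linear":[22,-28,12],"rot":[0,0,0]},{"grip":0,"linear":[22,-28,12],"rot":[0,0,0]},{"grip":0,"linear":[22,-28,12],"rot":[0,0,0]},{"grip":0,"linear":[22,-28,12],"rot":[0,0,0]},{"grip":0,"linear":[22,-28,12],"rot":[0,0,0]},{"grip":0,"linear":[22,-28,12],"rot":[0,0,0]},{"grip":0,"linear":[22,-28,12],"rot":[0,0,0]}]'
python3 to.py 446 -230.5 95 -0.097 0.26
```

```text
time_s: 1.52
eef_pos: [420.0, -228.3, 165.6]
ee_rot: [0.006, 0.99, -0.048, 0.13]
force: [0.8, -0.7, 0.4]
grip_width: -0.001
t 1.52 pos [ 420.  -228.3  165.6] F [ 0.8 -0.7  0.4] grip -0.001 xax [ 0.962 -0.094  0.257] zax [ 0.256 -0.025 -0.966]
linear tool [ 7.  -0.3 75. ]
rotvec [-0. -0. -0.] linear after turn [ 7.  -0.3 75. ]
```

```bash
python3 -m creep '[{"grip":0,"linear":[3.5,0,37],"rot":[0,0,0]},{"grip":0,"linear":[3.5,0,37],"rot":[0,0,0]},{"grip":0,"linear":[0,0,0],"rot":[0,0,0]},{"grip":0,"linear":[0,0,0],"rot":[0,0,0]}]'
python3 to.py 454 -231 66 -0.097 0.26
python3 - <<'E'
from h import *
p=sensors.sense()['eef_pos']
for n,a in (('top',(330,440,130,250,5)),('scene',(130,240,205,305,6))):
    im,d=imaging.capture(n); np.savez(n+'1.npz',im=im,d=d)
    q=proj(n,[p])[0]; print(n,q.round(1))
    s=a[4]; c=cv2.resize(im[a[2]:a[3],a[0]:a[1]],None,fx=s,fy=s,interpolation=cv2.INTER_CUBIC)
    cv2.drawMarker(c,tuple(((q+.5-[a[0],a[2]])*s).astype(int)),(255,0,0),0,14)
    cv2.imwrite(f'pics/key1_{n}.png',cv2.cvtColor(c,cv2.COLOR_RGB2BGR))
E
```

```text
time_s: 1.85
eef_pos: [444.3, -231.6, 95.2]
ee_rot: [0.005, 0.991, -0.048, 0.128]
force: [-1.0, -0.8, 0.1]
grip_width: 0.002
t 1.85 pos [ 444.3 -231.6   95.2] F [-1.  -0.8  0.1] grip 0.002 xax [ 0.963 -0.094  0.254] zax [ 0.253 -0.022 -0.967]
linear tool [ 1.9 -1.5 30.7]
rotvec [-0.003  0.003  0.   ] linear after turn [ 1.8 -1.6 30.7]
top [385.  230.3]
scene [183.7 210.8]
```

View pics/key1_top.png

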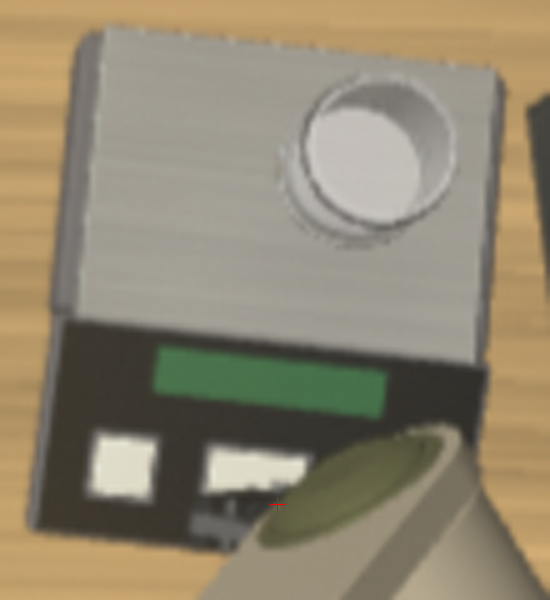

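View pics/key1_scene.png

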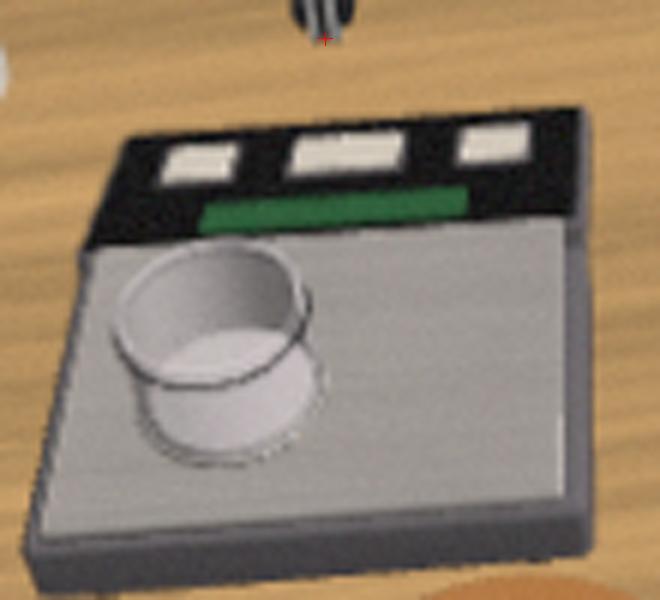

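The scene view shows the fingertips at (184,211), on the projected TCP to within about 1 px. I therefore trust the scene calibration slightly more in y. Now I'll descend along the key's normal.

```bash
python3 to.py 463 -231 38 -0.097 0.26
python3 -m creep '[{"grip":0,"linear":[3,0,15],"rot":[0,0,0]},{"grip":0,"linear":[0,0,15],"rot":[0,0,0]},{"grip":0,"linear":[0,0,12],"rot":[0,0,0]},{"grip":0,"linear":[0,0,0],"rot":[0,0,0]},{"grip":0,"linear":[0,0,0],"rot":[0,0,0]}]'
python3 to.py 463 -231 38 -0.097 0.26
```

```text
t 1.95 pos [ 444.8 -233.1   97.9] F [ 0.2 -0.3  0. ] grip -0.0 xax [ 0.961 -0.094  0.259] zax [ 0.257 -0.027 -0.966]
linear tool [ 1.8 -4.  62.5]
rotvec [ 0.001 -0.002 -0.   ] linear after turn [ 1.9 -3.9 62.5]
time_s: 2.37
eef_pos: [458.4, -234.5, 58.0]
ee_rot: [0.007, 0.99, -0.048, 0.13]
force: [-0.4, 0.3, 0.3]
grip_width: 0.001
t 2.37 pos [ 458.4 -234.5   58. ] F [-0.4  0.3  0.3] grip 0.001 xax [ 0.961 -0.094  0.259] zax [ 0.257 -0.026 -0.966]
linear tool [-1.1 -3.9 20.4]
rotvec [ 0.001 -0.002 -0.   ] linear after turn [-1.1 -3.9 20.4]
```

```bash
python3 -m creep '[{"grip":0,"linear":[-1,-3.5,5],"rot":[0,0,0]},{"grip":0,"linear":[0,0,3],"rot":[0,0,0]},{"grip":0,"linear":[0,0,2],"rot":[0,0,0]},{"grip":0,"linear":[0,0,0],"rot":[0,0,0]},{"grip":0,"linear":[0,0,0],"rot":[0,0,0]}]'
python3 to.py 463 -231 38
python3 -m creep '[{"grip":0,"linear":[0,0,1],"rot":[0,0,0]},{"grip":0,"linear":[0,0,1],"rot":[0,0,0]},{"grip":0,"linear":[0,0,0],"rot":[0,0,0]},{"grip":0,"linear":[0,0,0],"rot":[0,0,0]}]'
```

```text
time_s: 2.78
eef_pos: [460.3, -230.5, 46.6]
ee_rot: [0.006, 0.99, -0.048, 0.13]
force: [-0.4, 0.2, -1.0]
grip_width: -0.002
t 2.78 pos [ 460.3 -230.5   46.6] F [-0.4  0.2 -1. ] grip -0.002 xax [ 0.962 -0.094  0.257] zax [ 0.256 -0.025 -0.966]
linear tool [0.4 0.3 9. ]
time_s: 3.12
eef_pos: [460.8, -230.5, 44.5]
ee_rot: [0.006, 0.99, -0.048, 0.129]
force: [0.3, 0.3, 0.1]
grip_width: 0.006
```

```bash
python3 -m creep '[{"grip":0,"linear":[0,0,1],"rot":[0,0,0]},{"grip":0,"linear":[0,0,0],"rot":[0,0,0]},{"grip":0,"linear":[0,0,0],"rot":[0,0,0]}]'
python3 -m creep '[{"grip":0,"linear":[0,0,1],"rot":[0,0,0]},{"grip":0,"linear":[0,0,0],"rot":[0,0,0]},{"grip":0,"linear":[0,0,0],"rot":[0,0,0]}]'
```

```text
time_s: 3.37
eef_pos: [461.1, -230.5, 43.6]
ee_rot: [0.006, 0.99, -0.048, 0.129]
force: [0.6, -0.6, 0.4]
grip_width: -0.004
time_s: 3.62
eef_pos: [461.3, -230.5, 42.6]
ee_rot: [0.006, 0.99, -0.048, 0.129]
force: [0.1, 0.7, -0.5]
grip_width: 0.001
```

```bash
python3 -m creep '[{"grip":0,"linear":[0,0,1],"rot":[0,0,0]},{"grip":0,"linear":[0,0,0],"rot":[0,0,0]},{"grip":0,"linear":[0,0,0],"rot":[0,0,0]}]'
```

```text
time_s: 3.87
eef_pos: [461.6, -230.5, 41.6]
ee_rot: [0.006, 0.99, -0.048, 0.129]
force: [-0.3, -0.3, 0.7]
grip_width: -0.002
```

```bash
python3 -m creep '[{"grip":0,"linear":[0,0,0.8],"rot":[0,0,0]},{"grip":0,"linear":[0,0,0],"rot":[0,0,0]},{"grip":0,"linear":[0,0,0],"rot":[0,0,0]}]'
```

```text
time_s: 4.12
eef_pos: [461.8, -230.6, 40.9]
ee_rot: [0.006, 0.99, -0.048, 0.129]
force: [-0.5, -0.7, 0.7]
grip_width: 0.002
```

```bash
python3 -m creep '[{"grip":0,"linear":[0,0,0.8],"rot":[0,0,0]},{"grip":0,"linear":[0,0,0],"rot":[0,0,0]},{"grip":0,"linear":[0,0,0],"rot":[0,0,0]}]'
```

```text
time_s: 4.37
eef_pos: [462.0, -230.6, 40.1]
ee_rot: [0.006, 0.99, -0.048, 0.129]
force: [0.8, 0.9, 0.3]
grip_width: 0.0
```

```bash
python3 -m creep '[{"grip":0,"linear":[0,0,0.6],"rot":[0,0,0]},{"grip":0,"linear":[0,0,0],"rot":[0,0,0]},{"grip":0,"linear":[0,0,0],"rot":[0,0,0]}]'
```

```text
time_s: 4.62
eef_pos: [462.1, -230.6, 39.5]
ee_rot: [0.006, 0.99, -0.048, 0.129]
force: [0.5, 0.3, -0.3]
grip_width: 0.001
```

```bash
python3 -m creep '[{"grip":0,"linear":[0,0,0.7],"rot":[0,0,0]},{"grip":0,"linear":[0,0,0],"rot":[0,0,0]},{"grip":0,"linear":[0,0,0],"rot":[0,0,0]}]'
```

```text
time_s: 4.87
eef_pos: [462.3, -230.6, 38.8]
ee_rot: [0.006, 0.99, -0.048, 0.129]
force: [0.3, 0.5, 0.3]
grip_width: 0.002
```

```bash
python3 -m creep '[{"grip":0,"linear":[0,0,0.7],"rot":[0,0,0]},{"grip":0,"linear":[0,0,0],"rot":[0,0,0]},{"grip":0,"linear":[0,0,0],"rot":[0,0,0]}]'
```

```text
time_s: 5.12
eef_pos: [462.5, -230.7, 38.2]
ee_rot: [0.006, 0.99, -0.048, 0.13]
force: [-0.6, 0.8, 0.7]
grip_width: 0.001
```

```bash
python3 -m creep '[{"grip":0,"linear":[0,0,0.7],"rot":[0,0,0]},{"grip":0,"linear":[0,0,0],"rot":[0,0,0]},{"grip":0,"linear":[0,0,0],"rot":[0,0,0]}]'
```

```text
time_s: 5.37
eef_pos: [462.7, -230.7, 37.7]
ee_rot: [0.006, 0.99, -0.048, 0.13]
force: [-2.1, 0.6, 5.0]
grip_width: -0.002
```

Contact is at about 38 mm. I'll increase the force gently.

```bash
python3 -m creep '[{"grip":0,"linear":[0,0,0.5],"rot":[0,0,0]},{"grip":0,"linear":[0,0,0],"rot":[0,0,0]},{"grip":0,"linear":[0,0,0],"rot":[0,0,0]}]'
```

```text
time_s: 5.62
eef_pos: [462.8, -230.7, 37.3]
ee_rot: [0.006, 0.99, -0.048, 0.13]
force: [-4.1, 0.6, 8.0]
grip_width: 0.001
```

```bash
python3 to.py
```

```text
t 5.62 pos [ 462.8 -230.7   37.3] F [-4.1  0.6  8. ] grip 0.001 xax [ 0.962 -0.094  0.257] zax [ 0.256 -0.025 -0.966]
```

```bash
python3 -m creep '[{"grip":0,"linear":[0,0,0.3],"rot":[0,0,0]},{"grip":0,"linear":[0,0,0],"rot":[0,0,0]},{"grip":0,"linear":[0,0,0],"rot":[0,0,0]},{"grip":0,"linear":[0,0,0],"rot":[0,0,0]},{"grip":0,"linear":[0,0,0],"rot":[0,0,0]},{"grip":0,"linear":[0,0,0],"rot":[0,0,0]},{"grip":0,"linear":[0,0,0],"rot":[0,0,0]},{"grip":0,"linear":[0,0,0],"rot":[0,0,0]},{"grip":0,"linear":[0,0,0],"rot":[0,0,0]},{"grip":0,"linear":[0,0,0],"rot":[0,0,0]}]'
python3 -m creep '[{"grip":0,"linear":[0,0,0],"rot":[0,0,0]},{"grip":0,"linear":[0,0,0],"rot":[0,0,0]},{"grip":0,"linear":[0,0,0],"rot":[0,0,0]},{"grip":0,"linear":[0,0,0],"rot":[0,0,0]},{"grip":0,"linear":[0,0,0],"rot":[0,0,0]},{"grip":0,"linear":[0,0,0],"rot":[0,0,0]}]'
python3 - <<'E'
from h import *
im,d=imaging.capture('scene'); crop(im,'pics/press.png',130,240,205,305,6)
E
```

```text
time_s: 6.45
eef_pos: [462.9, -230.8, 37.1]
ee_rot: [0.006, 0.99, -0.048, 0.13]
force: [-3.6, 1.2, 9.8]
grip_width: 0.003
time_s: 6.95
eef_pos: [462.9, -230.7, 37.1]
ee_rot: [0.006, 0.99, -0.048, 0.13]
force: [-4.2, 1.7, 8.5]
grip_width: -0.001
```

View pics/press.png

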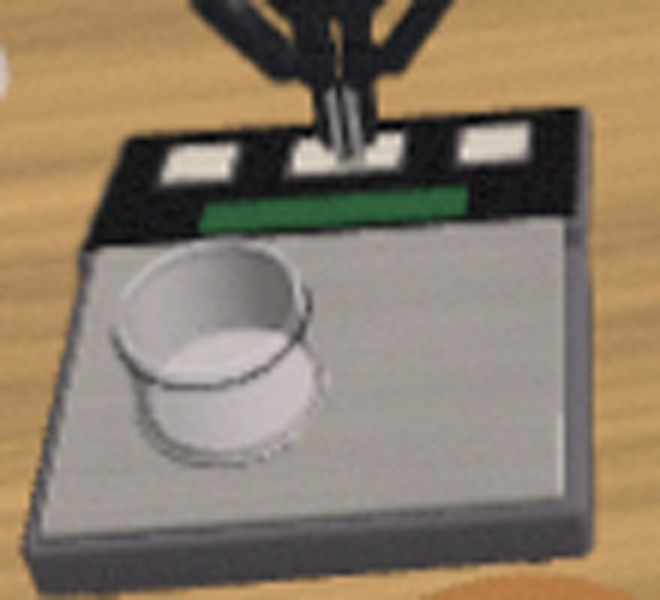

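The fingers sit centred on the wide key at crop (347,155), with about 9.5 N held for over a second. This also validates the scene calibration. I'll retreat along the normal, un-tilt, open the gripper and head for the thick biscuit.

```bash
python3 -m creep '[{"grip":0,"linear":[0,0,-10],"rot":[0,0,0]},{"grip":0,"linear":[0,0,-30],"rot":[0,0,0]},{"grip":0,"linear":[0,0,-40],"rot":[0,0,0]},{"grip":0,"linear":[0,0,-40],"rot":[0,-0.087,0]},{"grip":85,"linear":[0,0,0],"rot":[0,-0.087,0]},{"grip":85,"linear":[0,0,0],"rot":[0,-0.086,0]},{"grip":85,"linear":[0,0,0],"rot":[0,0,0]}]'
python3 to.py 432 158.7 120 -0.097 0
```

```text
time_s: 7.58
eef_pos: [433.3, -228.1, 153.8]
ee_rot: [0.001, 0.999, -0.048, -0.001]
force: [0.6, 0.2, 0.2]
grip_width: 0.421
t 7.58 pos [ 433.3 -228.1  153.8] F [0.6 0.2 0.2] grip 0.421 xax [ 0.995 -0.096 -0.001] zax [-0.001 -0.002 -1.   ]
linear tool [ -38.5 -384.9   33.1]
rotvec [0.002 0.001 0.001] linear after turn [ -38.7 -384.8   33.8]
```

```bash
python3 -m creep '[{"grip":85,"linear":[-3.8,-38.5,3],"rot":[0,0,0]},{"grip":85,"linear":[-3.8,-38.5,3],"rot":[0,0,0]},{"grip":85,"linear":[-3.8,-38.5,3],"rot":[0,0,0]},{"grip":85,"linear":[-3.8,-38.5,3],"rot":[0,0,0]},{"grip":85,"linear":[-3.8,-38.5,3],"rot":[0,0,0]},{"grip":85,"linear":[-3.8,-38.5,3],"rot":[0,0,0]},{"grip":85,"linear":[-3.8,-38.5,3],"rot":[0,0,0]},{"grip":85,"linear":[-3.8,-38.5,3],"rot":[0,0,0]},{"grip":85,"linear":[-3.8,-38.5,3],"rot":[0,0,0]},{"grip":85,"linear":[-3.8,-38.5,3],"rot":[0,0,0]},{"grip":85,"linear":[0,0,0],"rot":[0,0,0]},{"grip":85,"linear":[0,0,0],"rot":[0,0,0]}]'
python3 to.py 432 158.7 26 -0.097 0
```

```text
time_s: 8.58
eef_pos: [430.8, 160.6, 122.2]
ee_rot: [-0.001, 0.999, -0.047, -0.0]
force: [-0.4, -0.6, 0.1]
grip_width: 0.993
t 8.58 pos [430.8 160.6 122.2] F [-0.4 -0.6  0.1] grip 0.993 xax [ 0.996 -0.093 -0.   ] zax [-0.     0.001 -1.   ]
linear tool [ 1.4  1.8 96.2]
rotvec [-0.001  0.     0.003] linear after turn [ 1.4  1.7 96.2]
```

```bash
python3 -m creep '[{"grip":85,"linear":[1.4,1.8,30],"rot":[0,0,0]},{"grip":85,"linear":[0,0,30],"rot":[0,0,0]},{"grip":85,"linear":[0,0,0],"rot":[0,0,0]},{"grip":85,"linear":[0,0,0],"rot":[0,0,0]}]'
python3 to.py 432 158.7 26 -0.097 0
python3 - <<'E'
from h import *
im,d=imaging.capture('scene'); crop(im,'pics/th1.png',270,380,160,260,6); print(proj('scene',[sensors.sense()['eef_pos']]))
im,d=imaging.capture('top'); crop(im,'pics/th1t.png',170,290,170,290,5)
E
```

```text
time_s: 8.92
eef_pos: [432.4, 156.2, 62.5]
ee_rot: [-0.0, 0.999, -0.049, -0.001]
force: [-0.3, 0.2, 0.1]
grip_width: 0.996
t 8.92 pos [432.4 156.2  62.5] F [-0.3  0.2  0.1] grip 0.996 xax [ 0.995 -0.099 -0.002] zax [-0.002  0.    -1.   ]
linear tool [-0.6 -2.5 36.5]
rotvec [ 0.     0.002 -0.002] linear after turn [-0.7 -2.5 36.5]
[[315.76599595 200.18071423]]
```

View pics/th1.png

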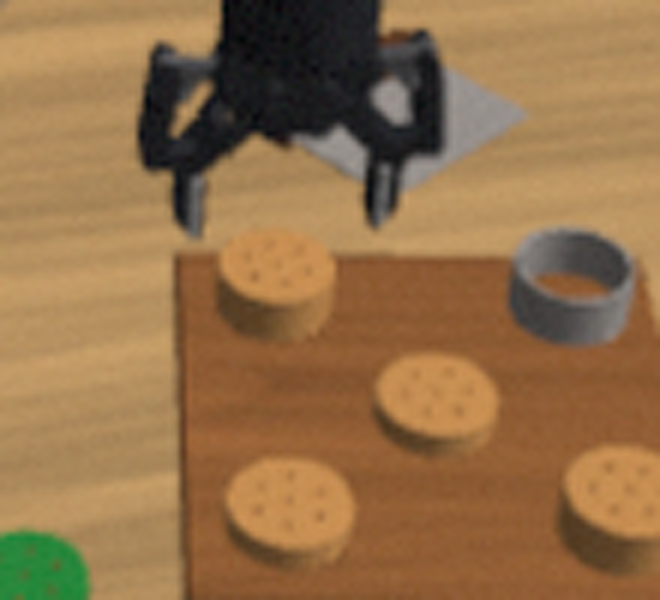

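View pics/th1t.png

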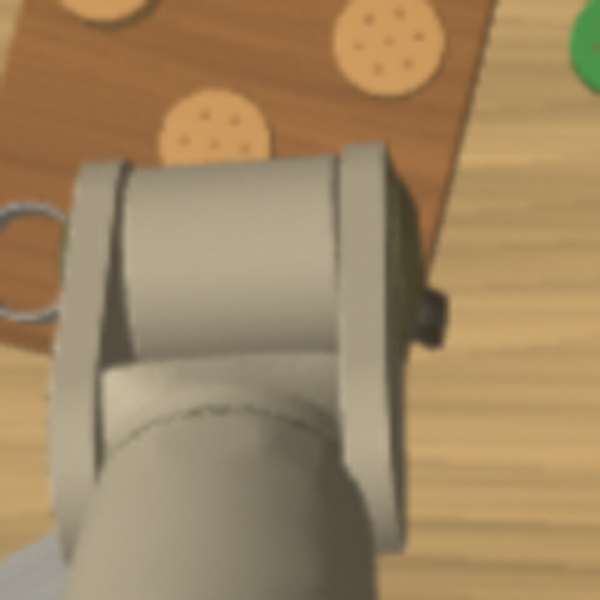

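```bash
python3 to.py 432 158.7 26 -0.097 0
```

```text
t 9.02 pos [433.8 156.7  64.2] F [ 0.3  0.6 -1.1] grip 0.997 xax [ 0.995 -0.098  0.002] zax [ 0.002  0.    -1.   ]
linear tool [-2.1 -1.8 38.2]
rotvec [-0.001 -0.002 -0.001] linear after turn [-2.  -1.8 38.2]
```

```bash
python3 -m creep '[{"grip":85,"linear":[-1.5,0,14],"rot":[0,0,0]},{"grip":85,"linear":[0,0,14],"rot":[0,0,0]},{"grip":85,"linear":[0,0,9],"rot":[0,0,0]},{"grip":85,"linear":[0,0,0],"rot":[0,0,0]},{"grip":85,"linear":[0,0,0],"rot":[0,0,0]},{"grip":85,"linear":[0,0,0],"rot":[0,0,0]}]'
python3 to.py 432 158.7 26 -0.097 0
python3 - <<'E'
from h import *
im,d=imaging.capture('scene'); crop(im,'pics/th2.png',270,380,160,260,6); print(proj('scene',[sensors.sense()['eef_pos']]))
E
```

```text
time_s: 9.52
eef_pos: [432.1, 157.4, 26.7]
ee_rot: [-0.0, 0.999, -0.049, 0.001]
force: [0.1, 0.1, -0.4]
grip_width: 0.994
t 9.52 pos [432.1 157.4  26.7] F [ 0.1  0.1 -0.4] grip 0.994 xax [ 0.995 -0.097  0.002] zax [ 0.002  0.    -1.   ]
linear tool [-0.3 -1.3  0.7]
rotvec [-0.    -0.002 -0.   ] linear after turn [-0.3 -1.3  0.7]
[[315.17050809 209.21512542]]
```

View pics/th2.png

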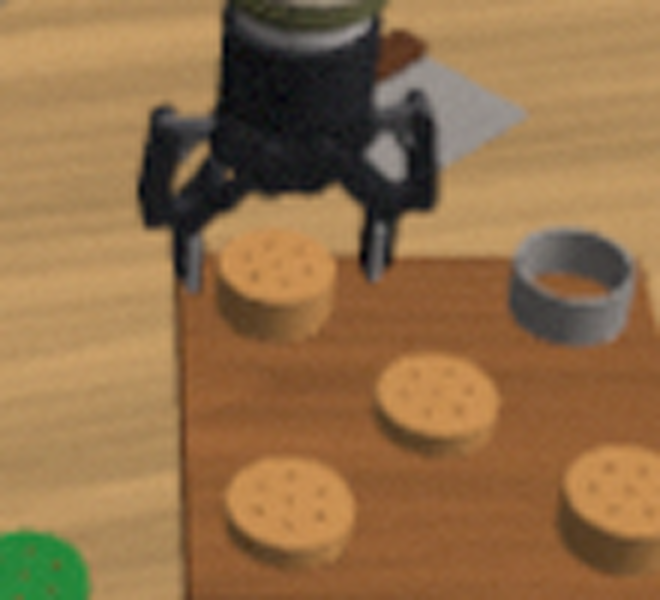

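```bash
python3 -m creep '[{"grip":50,"linear":[0,3,0],"rot":[0,0,0]},{"grip":50,"linear":[0,0,0],"rot":[0,0,0]},{"grip":50,"linear":[0,0,0],"rot":[0,0,0]},{"grip":50,"linear":[0,0,0],"rot":[0,0,0]},{"grip":50,"linear":[0,0,0],"rot":[0,0,0]},{"grip":50,"linear":[0,0,0],"rot":[0,0,0]}]' 35
python3 to.py
python3 - <<'E'
from h import *
im,d=imaging.capture('scene'); crop(im,'pics/th3.png',270,380,160,260,6); print(proj('scene',[sensors.sense()['eef_pos']]))
E
```

```text
time_s: 10.07
eef_pos: [431.4, 154.2, 26.3]
ee_rot: [0.0, 0.999, -0.049, 0.0]
force: [-0.9, -2.3, 5.8]
grip_width: 0.684
t 10.07 pos [431.4 154.2  26.3] F [-0.9 -2.3  5.8] grip 0.684 xax [ 0.995 -0.097  0.001] zax [ 0.001 -0.    -1.   ]
[[314.11177211 209.2965246 ]]
```

View pics/th3.png

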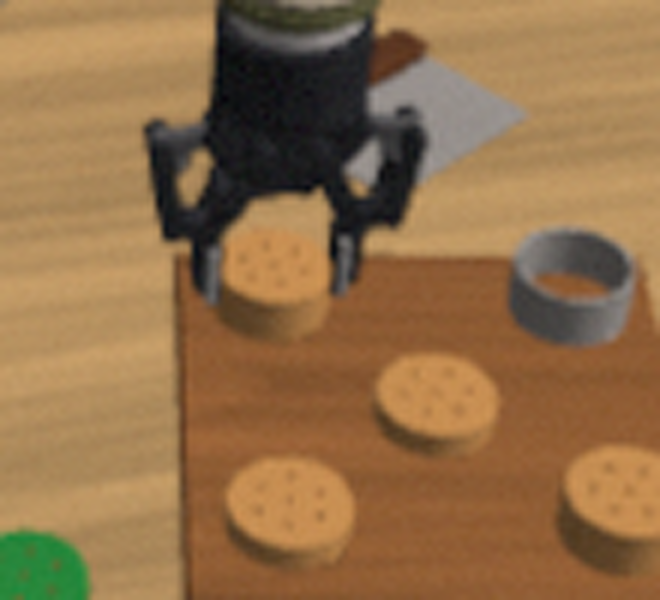

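```bash
python3 -m creep '[{"grip":50,"linear":[0,0,-10],"rot":[0,0,0]},{"grip":50,"linear":[0,0,-25],"rot":[0,0,0]},{"grip":50,"linear":[0,0,-40],"rot":[0,0,0]},{"grip":50,"linear":[0,0,-40],"rot":[0,0,0]},{"grip":50,"linear":[0,0,-20],"rot":[0,0,0]},{"grip":50,"linear":[0,0,0],"rot":[0,0,0]},{"grip":50,"linear":[0,0,0],"rot":[0,0,0]}]'
python3 to.py 624 -279 165 -0.097 0
python3 - <<'E'
from h import *
print(proj('scene',[(442,154,26),(442,154,33),(442,154,39)]).round(1))
im,d=imaging.capture('scene'); p=sensors.sense()['eef_pos']; print(p,proj('scene',[p]).round(1),proj('scene',[p+[11,0,0],p+[11,0,7]]).round(1)); crop(im,'pics/th4.png',270,370,110,210,6)
E
```

```text
time_s: 10.7
eef_pos: [431.3, 154.5, 161.8]
ee_rot: [-0.0, 0.999, -0.049, 0.001]
force: [0.9, -0.3, -0.3]
grip_width: 0.685
t 10.7 pos [431.3 154.5 161.8] F [ 0.9 -0.3 -0.3] grip 0.685 xax [ 0.995 -0.097  0.002] zax [ 0.002  0.    -1.   ]
linear tool [233.8 412.7  -2.9]
rotvec [-0.    -0.002 -0.   ] linear after turn [233.7 412.8  -3.2]
[[314.9 211.6]
 [315.1 209.8]
 [315.2 208.3]]
[430.75646467 154.39219328 160.57650732] [[317.1 173.4]] [[318.1 175.5]
 [318.3 173.5]]
```

View pics/th4.png

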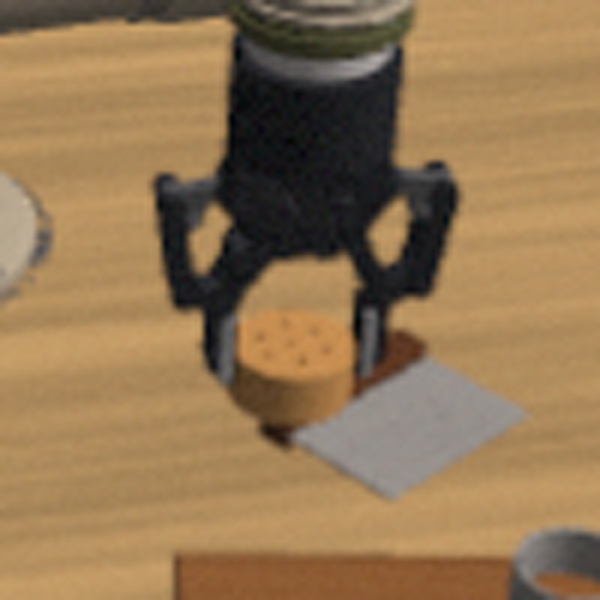

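```bash
python3 - <<'E'
from h import *
p=sensors.sense()['eef_pos']; print(p)
print(plane('scene',[(319,167.6)],p[2]+19.7))
E
python3 -m creep '[{"grip":50,"linear":[19,34,-1],"rot":[0,0,0]},{"grip":50,"linear":[19,34,0],"rot":[0,0,0]},{"grip":50,"linear":[19,34,0],"rot":[0,0,0]},{"grip":50,"linear":[19,34,0],"rot":[0,0,0]},{"grip":50,"linear":[19,34,0],"rot":[0,0,0]},{"grip":50,"linear":[19,34,0],"rot":[0,0,0]},{"grip":50,"linear":[19,34,0],"rot":[0,0,0]},{"grip":50,"linear":[19,34,0],"rot":[0,0,0]},{"grip":50,"linear":[19,34,0],"rot":[0,0,0]},{"grip":50,"linear":[19,34,0],"rot":[0,0,0]},{"grip":50,"linear":[19,34,0],"rot":[0,0,0]},{"grip":50,"linear":[19,34,0],"rot":[0,0,0]}]'
python3 to.py 624 -279 140 -0.097 0
```

```text
[430.75646467 154.39219328 160.57650732]
[[431.45373329 158.507715   180.27650732]]
time_s: 11.75
eef_pos: [618.3, -275.3, 159.6]
ee_rot: [-0.001, 0.999, -0.049, -0.002]
force: [0.4, 0.5, 0.6]
grip_width: 0.682
t 11.75 pos [ 618.3 -275.3  159.6] F [0.4 0.5 0.6] grip 0.682 xax [ 0.995 -0.097 -0.003] zax [-0.003  0.002 -1.   ]
linear tool [ 6.1  3.2 19.6]
rotvec [-0.002  0.003 -0.   ] linear after turn [ 6.1  3.1 19.6]
```

```bash
python3 -m creep '[{"grip":50,"linear":[6,5,12],"rot":[0,0,0]},{"grip":50,"linear":[0,0,10],"rot":[0,0,0]},{"grip":50,"linear":[0,0,0],"rot":[0,0,0]},{"grip":50,"linear":[0,0,0],"rot":[0,0,0]},{"grip":50,"linear":[0,0,0],"rot":[0,0,0]},{"grip":50,"linear":[0,0,0],"rot":[0,0,0]}]'
python3 to.py 624 -281 108 -0.097 0
python3 - <<'E'
from h import *
im,d=imaging.capture('scene'); crop(im,'pics/p1.png',120,220,195,295,6)
im,d=imaging.capture('top'); crop(im,'pics/p1t.png',350,460,110,220,5)
E
```

```text
time_s: 12.25
eef_pos: [624.1, -278.4, 140.6]
ee_rot: [0.0, 0.999, -0.048, 0.0]
force: [0.1, 0.3, -0.2]
grip_width: 0.686
t 12.25 pos [ 624.1 -278.4  140.6] F [ 0.1  0.3 -0.2] grip 0.686 xax [ 0.995 -0.096  0.001] zax [ 0.001 -0.    -1.   ]
linear tool [ 0.1  2.5 32.6]
rotvec [ 0.    -0.001  0.001] linear after turn [ 0.2  2.6 32.6]
```

View pics/p1.png

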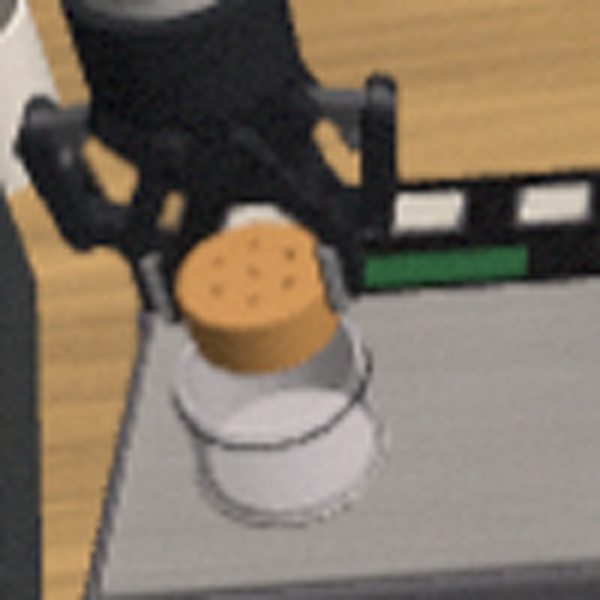

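View pics/p1t.png

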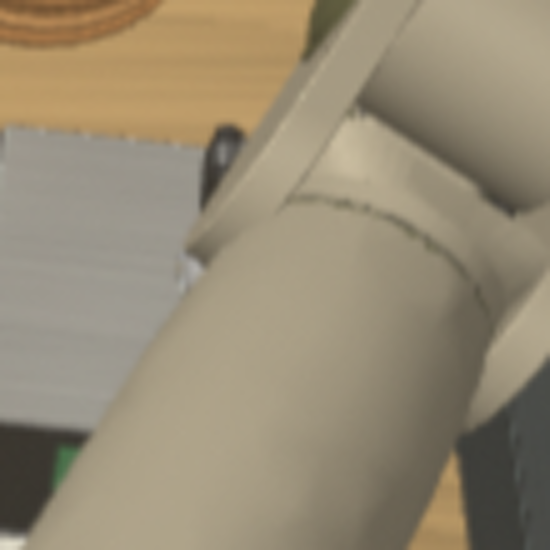

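Run:
```python
from h import *
def circ(W,r=None):
    A=np.c_[2*W,np.ones(len(W))]; f=np.linalg.lstsq(A,(W**2).sum(1),rcond=None)[0]
    return f[:2].round(1),np.sqrt(f[2]+f[:2]@f[:2]).round(1)
# black line in scene0
im,_=load('scene',0); g=cv2.cvtColor(im,cv2.COLOR_RGB2GRAY)
# outer part below rim: for each column, darkest pixel between v range near predicted front of line
P=[]
for u in range(150,182):
    th=np.linspace(0,2*np.pi,720); q=proj('scene',np.c_[621+38*np.cos(th),-280+38*np.sin(th),0*th+103])
    near=q[np.abs(q[:,0]-u)<.6]; v0=near[:,1].max()
    v=np.arange(int(v0)-3,int(v0)+5); col=g[v,u].astype(float); i=col.argmin()
    w=np.clip(col.max()-col-20,0,None); w[np.abs(np.arange(len(v))-i)>1]=0
    if w.sum()>10: P.append((u,(w*v).sum()/w.sum()))
P=np.array(P); W=plane('scene',P,103)[:,:2]; print('scene line',len(P),circ(W)); 
# fixed radius fit
from scipy.optimize import least_squares
f=least_squares(lambda c:np.hypot(*(W-c).T)-38,[621,-280],loss='soft_l1'); print('r=38',f.x.round(1),np.abs(f.fun).mean().round(2))
# top rim: darkest ring? black line in top
im,_=load('top',0); g=cv2.cvtColor(im,cv2.COLOR_RGB2GRAY)
crop(im,'pics/rt.png',383,427,138,184,13)
# biscuit now
im,d=imaging.capture('scene'); s=sensors.sense()['eef_pos']; print(s)
hsv=cv2.cvtColor(im,cv2.COLOR_RGB2HSV)
m=(hsv[...,0]<22)&(hsv[...,1]>110)
sub=m[225:262,145:182]; print(hsv[230:260:3,162,:].tolist())
np.savez('scene_p.npz',im=im,d=d)
```

```text
Traceback (most recent call last):
ValueError: zero-size array to reduction operation maximum which has no identity
```

```bash
cat > m.py <<'E'
from h import *
from scipy.optimize import least_squares
im,_=load('scene',0); g=cv2.cvtColor(im,cv2.COLOR_RGB2GRAY)
P=[]
th=np.linspace(0,2*np.pi,2000); q=proj('scene',np.c_[621+38*np.cos(th),-280+38*np.sin(th),0*th+103])
for u in range(151,179):
    v0=q[np.abs(q[:,0]-u)<.6][:,1].max()
    v=np.arange(int(v0)-3,int(v0)+5); col=g[v,u].astype(float); i=col.argmin()
    w=np.clip(col.max()-col-20,0,None); w[np.abs(np.arange(len(v))-i)>1]=0
    if w.sum()>10: P.append((u,(w*v).sum()/w.sum()))
P=np.array(P); W=plane('scene',P,103)[:,:2]
f=least_squares(lambda c:np.hypot(*(W-c).T)-38,[621,-280],loss='soft_l1'); print('r=38',len(P),f.x.round(1),np.abs(f.fun).mean().round(2))
im,_=load('top',0); crop(im,'pics/rt.png',383,427,138,184,13)
im,d=imaging.capture('scene'); s=sensors.sense()['eef_pos']; print(s); np.savez('scene_p.npz',im=im,d=d)
crop(im,'pics/bp.png',140,190,220,270,12)
E
python3 m.py
```

```text
r=38 28 [ 622.3 -278.9] 0.31
[ 624.08201649 -278.91826446  140.42474683]
```

View pics/rt.png

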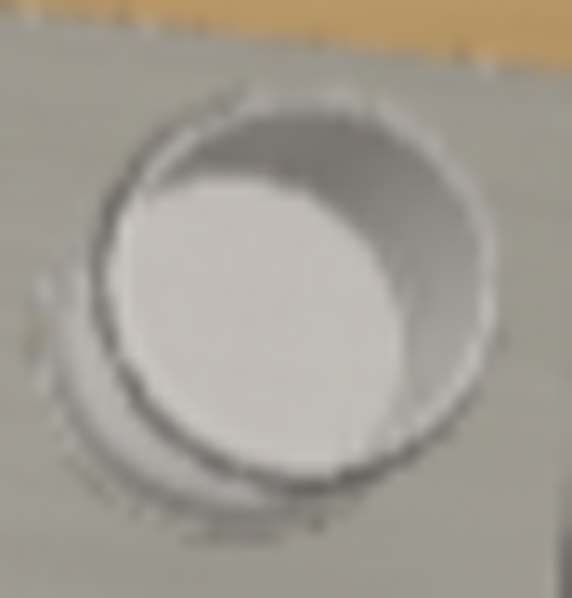

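View pics/bp.png

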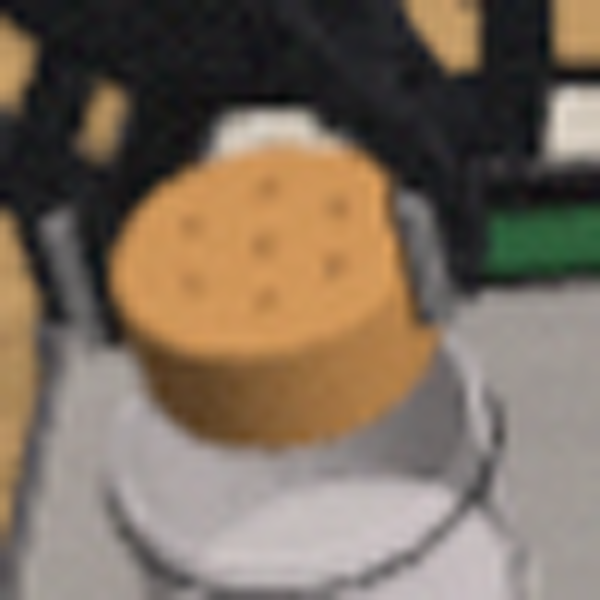

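Run:
```python
from h import *
print(plane('scene',[(161.6,239.9)],160.1), plane('top',[(405.6,159.7)],111))
```

```text
[[ 619.55381522 -276.05139217  160.1       ]] [[ 621.20627755 -281.15401548  111.        ]]
```

```bash
python3 -m creep '[{"grip":50,"linear":[1.2,2.6,8],"rot":[0,0,0]},{"grip":50,"linear":[0,0,8],"rot":[0,0,0]},{"grip":50,"linear":[0,0,5],"rot":[0,0,0]},{"grip":50,"linear":[0,0,0],"rot":[0,0,0]},{"grip":50,"linear":[0,0,3],"rot":[0,0,0]},{"grip":50,"linear":[0,0,3],"rot":[0,0,0]},{"grip":50,"linear":[0,0,0],"rot":[0,0,0]},{"grip":50,"linear":[0,0,0],"rot":[0,0,0]},{"grip":50,"linear":[0,0,0],"rot":[0,0,0]}]'
python3 to.py 625 -281.5 108 -0.097 0
python3 - <<'E'
from h import *
im,d=imaging.capture('scene'); crop(im,'pics/p2.png',140,190,220,280,10)
E
```

```text
time_s: 13.15
eef_pos: [625.0, -282.1, 112.9]
ee_rot: [0.0, 0.999, -0.049, 0.0]
force: [-0.1, 0.7, -1.0]
grip_width: 0.688
t 13.15 pos [ 625.  -282.1  112.9] F [-0.1  0.7 -1. ] grip 0.688 xax [ 0.995 -0.097  0.   ] zax [ 0. -0. -1.]
linear tool [-0.1 -0.6  4.9]
rotvec [ 0. -0. -0.] linear after turn [-0.1 -0.6  4.9]
```

View pics/p2.png

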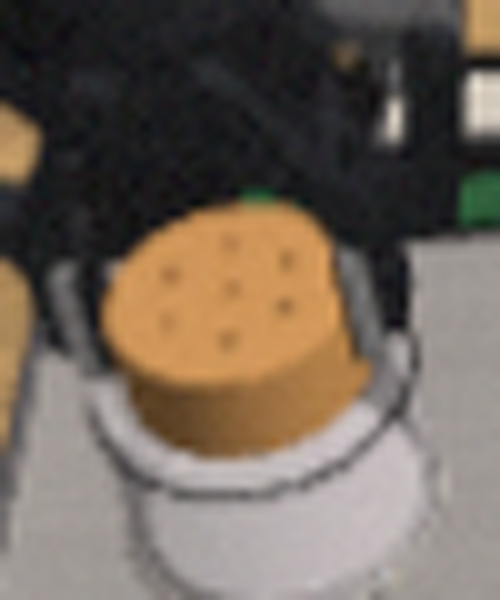

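The biscuit's lower edge is inside the rim ellipse at crop (240,460) with even gaps and no contact force. I'll lower it a little more and release.

```bash
python3 -m creep '[{"grip":50,"linear":[0,-0.5,2],"rot":[0,0,0]},{"grip":50,"linear":[0,0,2],"rot":[0,0,0]},{"grip":50,"linear":[0,0,0],"rot":[0,0,0]},{"grip":50,"linear":[0,0,0],"rot":[0,0,0]}]'
python3 to.py 625 -281.5 108 -0.097 0
```

```text
time_s: 13.53
eef_pos: [624.9, -281.5, 108.5]
ee_rot: [-0.0, 0.999, -0.049, -0.0]
force: [-0.6, 0.7, 0.3]
grip_width: 0.687
t 13.53 pos [ 624.9 -281.5  108.5] F [-0.6  0.7  0.3] grip 0.687 xax [ 0.995 -0.097 -0.   ] zax [-0.  0. -1.]
linear tool [ 0.1 -0.   0.5]
rotvec [-0.  0. -0.] linear after turn [ 0.1 -0.   0.5]
```

```bash
python3 -m creep '[{"grip":85,"linear":[0,0,0],"rot":[0,0,0]},{"grip":85,"linear":[0,0,0],"rot":[0,0,0]},{"grip":85,"linear":[0,0,0],"rot":[0,0,0]},{"grip":85,"linear":[0,0,0],"rot":[0,0,0]},{"grip":85,"linear":[0,0,0],"rot":[0,0,0]},{"grip":85,"linear":[0,0,-10],"rot":[0,0,0]},{"grip":85,"linear":[0,0,-20],"rot":[0,0,0]},{"grip":85,"linear":[0,0,-30],"rot":[0,0,0]},{"grip":85,"linear":[0,0,0],"rot":[0,0,0]}]'
python3 to.py 582 119 100 -0.097 0
python3 - <<'E'
from h import *
im,d=imaging.capture('scene'); crop(im,'pics/p3.png',140,190,220,280,10)
E
```

```text
time_s: 14.28
eef_pos: [626.7, -282.6, 175.8]
ee_rot: [0.003, 0.999, -0.049, 0.004]
force: [-0.0, 0.2, 0.3]
grip_width: 0.995
t 14.28 pos [ 626.7 -282.6  175.8] F [-0.   0.2  0.3] grip 0.995 xax [ 0.995 -0.097  0.009] zax [ 0.008 -0.006 -1.   ]
linear tool [ -84.1 -395.8   73.2]
rotvec [ 0.005 -0.009 -0.   ] linear after turn [ -83.4 -395.4   75.8]
```

View pics/p3.png

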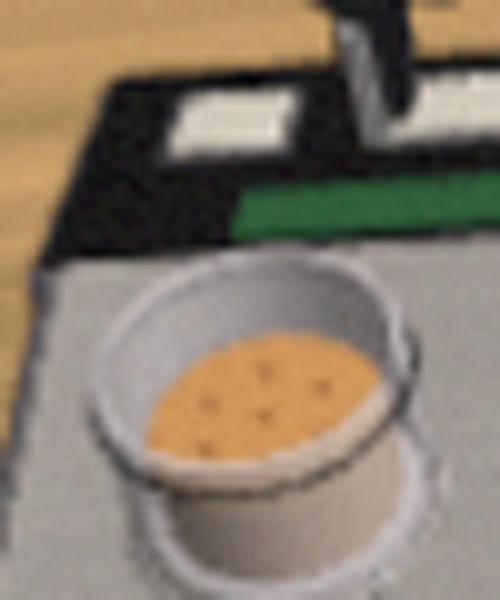

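The first biscuit lies flat at the bottom of the tube, with its top at crop (265,400). Next is the thin one.

```bash
python3 -m creep '[{"grip":85,"linear":[-7.6,-36,4],"rot":[0,0,0]},{"grip":85,"linear":[-7.6,-36,4],"rot":[0,0,0]},{"grip":85,"linear":[-7.6,-36,4],"rot":[0,0,0]},{"grip":85,"linear":[-7.6,-36,4],"rot":[0,0,0]},{"grip":85,"linear":[-7.6,-36,4],"rot":[0,0,0]},{"grip":85,"linear":[-7.6,-36,4],"rot":[0,0,0]},{"grip":85,"linear":[-7.6,-36,4],"rot":[0,0,0]},{"grip":85,"linear":[-7.6,-36,4],"rot":[0,0,0]},{"grip":85,"linear":[-7.6,-36,4],"rot":[0,0,0]},{"grip":85,"linear":[-7.6,-36,4],"rot":[0,0,0]},{"grip":85,"linear":[-7.6,-36,4],"rot":[0,0,0]},{"grip":85,"linear":[0,0,0],"rot":[0,0,0]}]'
python3 -m creep '[{"grip":85,"linear":[0,0,20],"rot":[0,0,0]},{"grip":85,"linear":[0,0,20],"rot":[0,0,0]},{"grip":85,"linear":[0,0,20],"rot":[0,0,0]},{"grip":85,"linear":[0,0,0],"rot":[0,0,0]},{"grip":85,"linear":[0,0,0],"rot":[0,0,0]},{"grip":85,"linear":[0,0,0],"rot":[0,0,0]},{"grip":85,"linear":[0,0,0],"rot":[0,0,0]}]'
python3 to.py 583 119 20 -0.097 0
```

```text
time_s: 15.33
eef_pos: [578.4, 126.4, 123.8]
ee_rot: [-0.001, 0.999, -0.046, -0.001]
force: [-0.5, -0.0, 0.3]
grip_width: 0.995
time_s: 15.92
eef_pos: [580.9, 120.6, 66.2]
ee_rot: [-0.0, 0.999, -0.049, 0.001]
force: [-0.6, -0.6, 0.1]
grip_width: 0.997
t 15.92 pos [580.9 120.6  66.2] F [-0.6 -0.6  0.1] grip 0.997 xax [ 0.995 -0.097  0.002] zax [ 0.002  0.    -1.   ]
linear tool [ 2.1  1.4 46.2]
rotvec [-0.    -0.002 -0.   ] linear after turn [ 2.2  1.4 46.2]
```

```bash
python3 -m creep '[{"grip":85,"linear":[2.1,1.4,20],"rot":[0,0,0]},{"grip":85,"linear":[0,0,14],"rot":[0,0,0]},{"grip":85,"linear":[0,0,8],"rot":[0,0,0]},{"grip":85,"linear":[0,0,3],"rot":[0,0,0]},{"grip":85,"linear":[0,0,0],"rot":[0,0,0]},{"grip":85,"linear":[0,0,0],"rot":[0,0,0]},{"grip":85,"linear":[0,0,0],"rot":[0,0,0]}]'
python3 to.py 583 119 20 -0.097 0
python3 - <<'E'
from h import *
im,d=imaging.capture('scene'); crop(im,'pics/tn1.png',280,360,195,270,8)
E
```

```text
time_s: 16.5
eef_pos: [582.7, 119.1, 20.7]
ee_rot: [-0.0, 0.999, -0.049, 0.001]
force: [-0.2, 0.2, 0.8]
grip_width: 0.999
t 16.5 pos [582.7 119.1  20.7] F [-0.2  0.2  0.8] grip 0.999 xax [ 0.995 -0.097  0.002] zax [ 0.002  0.    -1.   ]
linear tool [0.3 0.1 0.7]
rotvec [-0.    -0.002 -0.   ] linear after turn [0.3 0.1 0.7]
```

View pics/tn1.png

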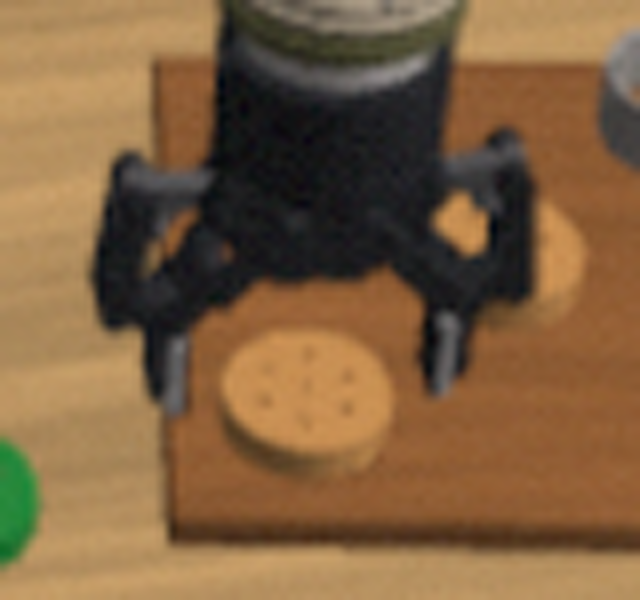

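```bash
python3 -m creep '[{"grip":85,"linear":[1,0,0.7],"rot":[0,0,0]},{"grip":50,"linear":[0,0,0],"rot":[0,0,0]},{"grip":50,"linear":[0,0,0],"rot":[0,0,0]},{"grip":50,"linear":[0,0,0],"rot":[0,0,0]},{"grip":50,"linear":[0,0,0],"rot":[0,0,0]},{"grip":50,"linear":[0,0,0],"rot":[0,0,0]},{"grip":50,"linear":[0,0,0],"rot":[0,0,0]}]' 35
python3 to.py
python3 -m creep '[{"grip":50,"linear":[0,0,-10],"rot":[0,0,0]},{"grip":50,"linear":[0,0,-25],"rot":[0,0,0]},{"grip":50,"linear":[0,0,-40],"rot":[0,0,0]},{"grip":50,"linear":[0,0,-40],"rot":[0,0,0]},{"grip":50,"linear":[0,0,-20],"rot":[0,0,0]},{"grip":50,"linear":[0,0,0],"rot":[0,0,0]},{"grip":50,"linear":[0,0,0],"rot":[0,0,0]},{"grip":50,"linear":[0,0,0],"rot":[0,0,0]}]'
python3 to.py 625 -281.5 140 -0.097 0
python3 - <<'E'
from h import *
im,d=imaging.capture('scene'); p=sensors.sense()['eef_pos']; print(p,proj('scene',[p]).round(1)); crop(im,'pics/tn2.png',270,370,140,240,6)
E
```

```text
time_s: 17.13
eef_pos: [583.4, 119.0, 19.6]
ee_rot: [0.0, 0.999, -0.049, 0.0]
force: [-1.4, 0.7, 6.0]
grip_width: 0.683
t 17.13 pos [583.4 119.   19.6] F [-1.4  0.7  6. ] grip 0.683 xax [ 0.995 -0.097  0.001] zax [ 0.001 -0.    -1.   ]
time_s: 17.8
eef_pos: [582.5, 119.0, 153.0]
ee_rot: [0.0, 0.999, -0.049, -0.001]
force: [0.5, -0.1, -0.5]
grip_width: 0.684
t 17.8 pos [582.5 119.  153. ] F [ 0.5 -0.1 -0.5] grip 0.684 xax [ 0.995 -0.097 -0.002] zax [-0.002  0.    -1.   ]
linear tool [ 81.2 394.4  12.9]
rotvec [ 0.     0.002 -0.   ] linear after turn [ 81.1 394.5  13. ]
[582.38843456 118.96837447 152.52036051] [[319.6 210.9]]
```

View pics/tn2.png

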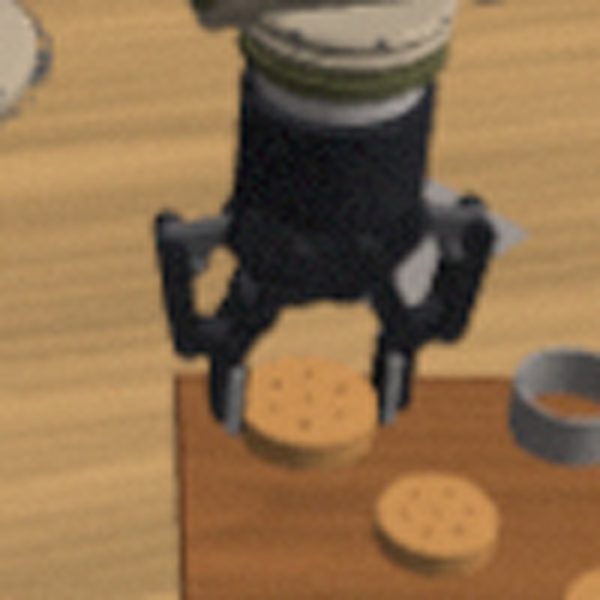

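```bash
python3 -c "
from h import *
print(plane('scene',[(321,206.2)],166.9))"
python3 -m creep '[{"grip":50,"linear":[7.4,35.8,0],"rot":[0,0,0]},{"grip":50,"linear":[7.4,35.8,0],"rot":[0,0,0]},{"grip":50,"linear":[7.4,35.8,0],"rot":[0,0,0]},{"grip":50,"linear":[7.4,35.8,0],"rot":[0,0,0]},{"grip":50,"linear":[7.4,35.8,0],"rot":[0,0,0]},{"grip":50,"linear":[7.4,35.8,0],"rot":[0,0,0]},{"grip":50,"linear":[7.4,35.8,0],"rot":[0,0,0]},{"grip":50,"linear":[7.4,35.8,0],"rot":[0,0,0]},{"grip":50,"linear":[7.4,35.8,0],"rot":[0,0,0]},{"grip":50,"linear":[7.4,35.8,0],"rot":[0,0,0]},{"grip":50,"linear":[7.4,35.8,0],"rot":[0,0,0]},{"grip":50,"linear":[0,0,0],"rot":[0,0,0]}]'
python3 -m creep '[{"grip":50,"linear":[0,0,10],"rot":[0,0,0]},{"grip":50,"linear":[0,0,8],"rot":[0,0,0]},{"grip":50,"linear":[0,0,0],"rot":[0,0,0]},{"grip":50,"linear":[0,0,0],"rot":[0,0,0]},{"grip":50,"linear":[0,0,0],"rot":[0,0,0]},{"grip":50,"linear":[0,0,0],"rot":[0,0,0]}]'
python3 to.py 625 -281.5 110 -0.097 0
python3 - <<'E'
from h import *
im,d=imaging.capture('scene'); print(sensors.sense()['eef_pos']);crop(im,'pics/q1.png',140,190,220,280,10)
E
```

```text
[[581.34846675 121.97983335 166.9       ]]
time_s: 18.85
eef_pos: [624.6, -287.1, 151.4]
ee_rot: [0.0, 0.999, -0.051, -0.001]
force: [-0.2, 0.8, -0.4]
grip_width: 0.684
time_s: 19.35
eef_pos: [626.2, -280.3, 136.5]
ee_rot: [0.0, 0.999, -0.048, 0.0]
force: [-0.4, -0.2, -0.6]
grip_width: 0.682
t 19.35 pos [ 626.2 -280.3  136.5] F [-0.4 -0.2 -0.6] grip 0.682 xax [ 0.995 -0.096  0.001] zax [ 0.001 -0.    -1.   ]
linear tool [-1.1  1.3 26.5]
rotvec [ 0.    -0.001  0.001] linear after turn [-1.1  1.3 26.5]
[ 626.2001447  -280.39578454  136.53397309]
```

View pics/q1.png

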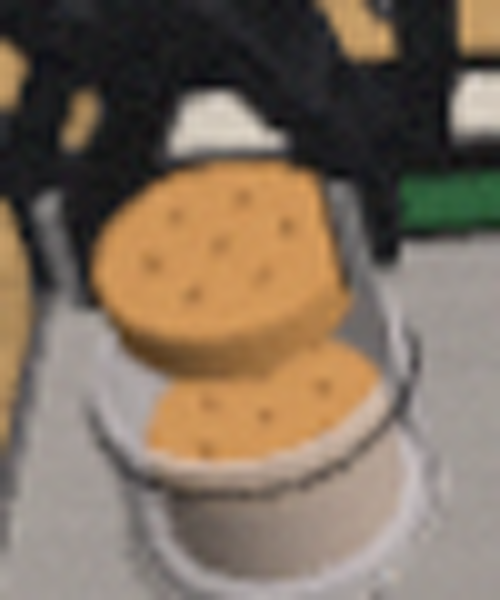

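```bash
python3 -c "
from h import *
print(plane('scene',[(161.6,244.0)],150.9))"
```

```text
[[ 623.716343   -277.73508978  150.9       ]]
```

```bash
python3 -m creep '[{"grip":50,"linear":[-1.2,1.2,9],"rot":[0,0,0]},{"grip":50,"linear":[0,0,8],"rot":[0,0,0]},{"grip":50,"linear":[0,0,5],"rot":[0,0,0]},{"grip":50,"linear":[0,0,0],"rot":[0,0,0]},{"grip":50,"linear":[0,0,3],"rot":[0,0,0]},{"grip":50,"linear":[0,0,2],"rot":[0,0,0]},{"grip":50,"linear":[0,0,0],"rot":[0,0,0]},{"grip":50,"linear":[0,0,0],"rot":[0,0,0]},{"grip":50,"linear":[0,0,0],"rot":[0,0,0]}]'
python3 to.py 624.8 -281.5 107 -0.097 0
python3 - <<'E'
from h import *
im,d=imaging.capture('scene'); crop(im,'pics/q2.png',140,190,220,280,10)
E
```

```text
time_s: 20.15
eef_pos: [624.7, -282.0, 109.2]
ee_rot: [0.0, 0.999, -0.049, 0.0]
force: [-0.7, -0.1, 0.0]
grip_width: 0.679
t 20.15 pos [ 624.7 -282.   109.2] F [-0.7 -0.1  0. ] grip 0.679 xax [ 0.995 -0.097  0.   ] zax [ 0. -0. -1.]
linear tool [ 0.  -0.5  2.2]
rotvec [ 0. -0. -0.] linear after turn [ 0.  -0.5  2.2]
```

View pics/q2.png

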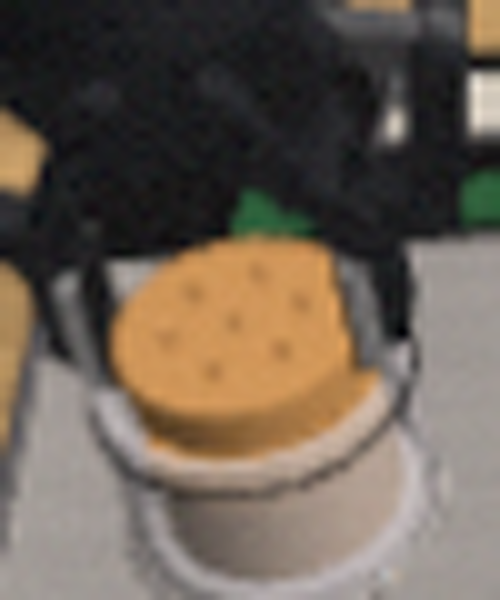

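The second biscuit is centred over the mouth at crop (235,320), with its lower edge at the rim. I'll lower it slightly more, check the force, then release.

```bash
python3 -m creep '[{"grip":50,"linear":[0,-0.5,1.5],"rot":[0,0,0]},{"grip":50,"linear":[0,0,1],"rot":[0,0,0]},{"grip":50,"linear":[0,0,0],"rot":[0,0,0]},{"grip":50,"linear":[0,0,0],"rot":[0,0,0]}]'
python3 to.py
```

```text
time_s: 20.53
eef_pos: [624.7, -281.4, 106.5]
ee_rot: [-0.0, 0.999, -0.049, -0.0]
force: [-0.2, 1.1, 0.8]
grip_width: 0.684
t 20.53 pos [ 624.7 -281.4  106.5] F [-0.2  1.1  0.8] grip 0.684 xax [ 0.995 -0.097 -0.   ] zax [-0.  0. -1.]
```

```bash
python3 -m creep '[{"grip":85,"linear":[0,0,0],"rot":[0,0,0]},{"grip":85,"linear":[0,0,0],"rot":[0,0,0]},{"grip":85,"linear":[0,0,0],"rot":[0,0,0]},{"grip":85,"linear":[0,0,0],"rot":[0,0,0]},{"grip":85,"linear":[0,0,0],"rot":[0,0,0]},{"grip":85,"linear":[0,0,-10],"rot":[0,0,0]},{"grip":85,"linear":[0,0,-30],"rot":[0,0,0]},{"grip":85,"linear":[0,0,-40],"rot":[0,0,0]},{"grip":85,"linear":[0,-35,-10],"rot":[0,0,0]},{"grip":85,"linear":[0,-35,0],"rot":[0,0,0]},{"grip":85,"linear":[-30,-20,0],"rot":[0,0,0]},{"grip":85,"linear":[-30,-20,0],"rot":[0,0,0]}]'
python3 -m creep '[{"grip":85,"linear":[-40,0,0],"rot":[0,0,0]},{"grip":85,"linear":[-40,0,0],"rot":[0,0,0]},{"grip":85,"linear":[-40,0,0],"rot":[0,0,0]},{"grip":85,"linear":[0,0,0],"rot":[0,0,0]},{"grip":85,"linear":[0,0,0],"rot":[0,0,0]},{"grip":85,"linear":[0,0,0],"rot":[0,0,0]}]'
python3 - <<'E'
from h import *
im,d=imaging.capture('scene'); crop(im,'pics/q3.png',140,190,220,280,10); cv2.imwrite('pics/end_s.png',im[...,::-1])
im,d=imaging.capture('top'); cv2.imwrite('pics/end_t.png',im[...,::-1]); P=grid('top',d)
u,v=405,161; print(np.nanmedian(P[v-3:v+4,u-3:u+4].reshape(-1,3),0).round(1))
E
```

```text
time_s: 21.53
eef_pos: [575.2, -164.4, 196.8]
ee_rot: [0.0, 0.999, -0.048, 0.0]
force: [-0.1, -0.7, -0.1]
grip_width: 0.999
time_s: 22.03
eef_pos: [457.1, -155.0, 197.7]
ee_rot: [0.001, 0.999, -0.049, 0.001]
force: [0.0, 0.3, -0.5]
grip_width: 0.998
[ 619.9 -282.   102.4]
```

View pics/q3.png

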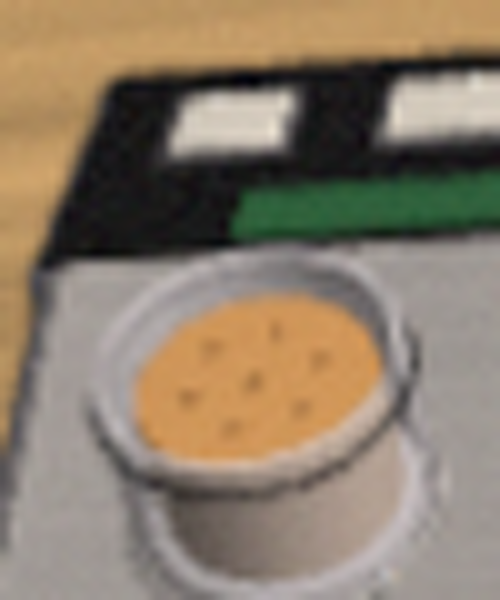

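View pics/end_t.png

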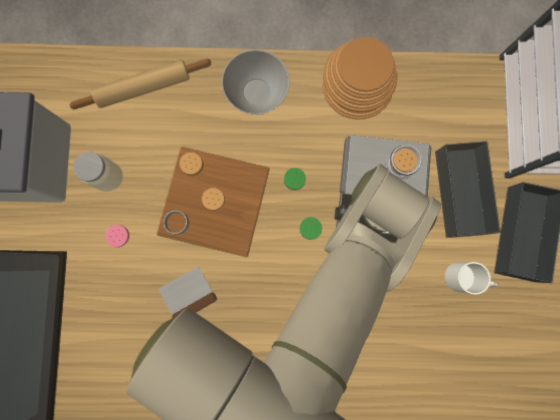

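View pics/end_s.png

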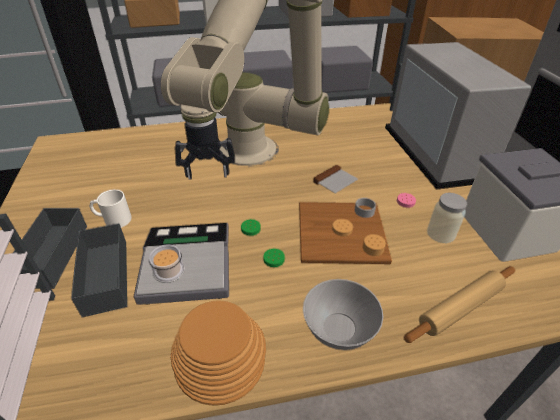

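Everything is in order. The stack is flat in the tube with its top at 102.4 mm, against 103 mm for the line. Two biscuits remain on the board at top (190,163) and (212,199), the bystanders haven't moved and the arm is clear, so I'm handing in.

```bash
python3 -c "
from rig import ctrl; print(ctrl.finish_job())"
```

```text
the job is handed in; nothing more can be done
None
```

The job is done and handed in at about 22 s of the 72 s allowed. There is no verdict back from the system.

- **Key press:** I pressed the middle, wide key along its slope and held it at about 9.5 N for over a second with the tube empty. The square keys were not touched.
- **Filling:** I put in one thick biscuit, then one thin one. Each was started a few millimetres inside the tube's mouth and released there.
- **Last checks:** The stack lies flat, with its top at 102.4 mm by depth against 103 mm for the black line. The tube stands on the scale and the other two biscuits are on the board. The cutter, scraper, mug and jar look unmoved, and the gripper is clear of everything.
- **Disagreement between the cameras:** They differed by about 4 mm in y. The first grasp indicated the top view was right, so I corrected for that and aligned biscuit and tube within the same scene view before each release.

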